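# Stand the oil tin up and hold the belt tensioner back

### The arm

A 6-joint arm with a two-finger parallel gripper is mounted at the origin on the work surface. World frame = base frame: x ahead of the robot, y to its left, z up, the work surface at z = 0. Lengths are in m, angles in degrees, forces in N, time in s.
With the tool pointing down it reaches from about 0.4 to 0.825 m from the base axis. Payload 7 kg.
Tool frame: the origin (TCP) lies on the centre line of the jaws, within the pads' length; the fingertips stand 14 mm ahead of it and the grasp point (between the pads) lies 5 mm behind it; z points along the fingers, y is the line along which they close (so a half turn about z gives the same grasp; the last joint's range is limited). The gripper opens to 88 mm and grips with 3 to 60 N. Pads are 19 mm wide; open, the fingers measure 130 mm over their backs; the gripper's body (78 mm by 193 mm) begins 47 mm behind the grasp point.
Start: joints at [-53.738, 20.546, 0.682, 0, -70.136, -16.507], TCP at [0.228, -0.635, 0.217] pointing down, gripper open.
Joint ranges: [-176.03, 176.03], [-82.01, 121.73], [-58.28, 71.71], [-173.87, 95.51], [-174.79, -0.11], [-173.66, 173.66]. Speed limits (degrees/s): [136.94, 136.94, 172.46, 180, 180, 180].

### API

Orientations are given as [roll, pitch, yaw] about the fixed x, y, z axes, in that order (R = Rz(yaw) Ry(pitch) Rx(roll)).
In Python, from plant import r gives the robot as it stands.
- The arm moves only by the tool send_rows, never from a script. Its argument "steps" is a list of rows, each an object with "dp": the shift along the tool's x, y, z in mm, a list of three; "roll": the turn about the tool's z in rad; "jaw": the opening in per cent of the stroke, from 0 (shut) to 100 (fully open). In form: [{"dp": [tx, ty, tz], "roll": roll, "jaw": jaw}, ...]. A call has 1 to 5 rows; each row is the pose to reach, as a shift and turn from the pose commanded when the call began, along the tool's axes at that moment; what a row does not reach only later rows make up. A row lasts 1/8 s, in which the tool goes at most 62.5 mm and 10.7 degrees, less where a joint would pass 70% of its speed; a pose out of reach is approached as far as the arm can. A call with a gripper value outside its range is refused whole. The fingers move at their own pace and stop on an object; "newtons" is the grip in N (left out, the last holds). Time passes only in rows, so rows that repeat a pose let the fingers close. It gives the time, the measured TCP pose, the force, the opening and the grip force at its end, in the units of the state.
- r.get_state(): the state, without advancing time (a new reading comes with each control period).
- r.capture(name): name is "side" or "top"; returns a dict with "image" (400x640x3 uint8, blue, green, red), "K" (3x3 intrinsics, pixels), "rvec" (rotation vector, rad) and "tvec" (3), from world to camera coordinates, as OpenCV has them. Camera axes: x right, y down, z forward; pixel columns grow to the right and rows downward; lengths in m; the calibration is good to about 2 mm. A picture is of the moment at which its call begins. There is no depth.
- r.close_job(): hands the job in; it is judged then, once.
The state is a dict: "time_s": time; "joints": joint angles; "qd": joint speeds; "joint_torque": joint torques, N m; "tcp_pos": TCP position; "eef_rot": TCP orientation; "contact_force": force on the tool from outside, world axes, zero at the start; "moment": the same for the moment, N m; "gripper_width": finger opening in m; "gripper_force": force on a finger pad.
Only numpy, scipy, OpenCV 4.12 (cv2) and the standard library are available. Lean on these libraries where they do the work, as an engineer would, in place of code of your own. Each camera call takes 0.05 s, during which the arm holds its last target. There are 200 camera calls.

### The job

The belt grinder is waiting for a new belt, but its square oil tin has fallen over in the way of the tensioner arm. Stand the tin upright in the middle of the round cork mat and let go of it, then push the tensioner arm back past its ratchet click and on to its stop or close to it, and finish while your fingers still hold it there against its spring, so that I can slip the belt on. Do not shift or tip over the tumbler, the jar or the paddle.

Things in the scene. Friction and masses are not known exactly. Their poses are not given: they have to be found in the camera images.
- oil_tin_mid (a point): Centre of the loose square metal oil tin (about 0.25 kg): body 48 x 48 x 84 mm high, round black cap 24 mm across and 24 mm high on top, 108 mm in all. The point is on the axis, 54 mm from the underside; z points from underside to cap, x and y are square to the sides. At the start the tin lies on a flat side (point 24 mm up), underside towards the grinder.
- mat_top (a point): Centre of the upper face of the fixed round cork mat, 130 mm in diameter and 4 mm thick, on which the tin is to stand (upright tin: its centre point 54 mm above this point).
- tensioner (a joint): Angle of the tensioner arm, rad: 0 = sprung out (start), growing clockwise seen from above as it is pushed back. A sprung brass pawl rides up a tooth and clicks in behind it at about 0.42; firm stop at 0.62. If let go after the click it rests back on the pawl at about 0.42, carried by the pawl. Push needed at the post: 4 N at 0, 9 N at the stop, plus up to 3 N before the click.
- post_mid (a point): On the axis, 64 mm above the bench, of the upright round steel post at the free end of the arm: 18 mm across, from 38 to 90 mm above the bench. Moves on a circle of 170 mm radius about tensioner_hinge. A black roller (42 mm across, up to 86 mm above the bench) stands on the arm 65 mm nearer the hinge. The arm is a bar 26 mm wide, 26 to 38 mm above the bench, ending 15 mm beyond the post's axis.
- tensioner_hinge (a point): Point on the upright axis of the tensioner arm's hinge, 64 mm above the bench. The x axis of this point points along the arm to the post; it turns with the arm.
- tumbler: Bystander: open glass tumbler, 72 mm in diameter, 85 mm high; origin at the centre of its underside, z up.
- jar: Bystander: white jar with a steel lid, 64 mm in diameter, 75 mm high; origin at the centre of its underside, z up.
- paddle: Bystander: wooden shaping paddle lying flat; blade 100 x 60 x 16 mm along its +x, round handle 140 mm long along its -x; origin under the joint of blade and handle.
There are look-alikes about, which are no part of the job. What is meant by the part that bears mat_top is not black, and is the smaller of those in its own colour. Leave any pink look-alike of the part that bears oil_tin_mid alone.

How it is judged:
By the outcome, as a careful person would: the job done as asked, in the order asked, and still so for the second after the job is handed in, while the arm keeps its last pose, push and grip.
It also fails if it takes over 61 s, if anything falls off the work surface, if the arm or the gripper's body presses on something with over 40 N, if the wrist force passes 120 N, or if a joint passes its speed limit or range.

## Working session

There is one attempt and no reset: what is moved stays moved. The work goes in short steps, Python scripts to look and compute and a tool call to move; the robot and the scene stay as the last step left them, time stands still between calls to the robot, and variables do not carry over. Pictures are saved under pics/ and viewed, at most 10 in all, crops included, and the job is handed in when it is done.

Besides the shell and the picture viewer there is one more tool, called in YAML: its name, and indented under it one key for each argument. send_rows: Moves the arm, as the interface text tells. Its arguments: {"type":"object","properties":{"steps":{"type":"array","items":{"type":"object","properties":{"dp":{"type":"array","items":{"type":"number"}},"roll":{"type":"number"},"jaw":{"type":"number"}}}},"newtons":{"type":"number"}},"required":["steps"]}

```bash
mkdir -p pics
cat > h.py <<'E'
import numpy as np, cv2
from plant import r
def cap(n,f):
    c=r.capture(n); cv2.imwrite(f'pics/{f}.png',c['image']); np.savez(f'pics/{f}.npz',K=c['K'],rv=c['rvec'],tv=c['tvec']); return c
def ray(f,u,v,z):
    d=np.load(f'pics/{f}.npz'); R=cv2.Rodrigues(d['rv'])[0]; C=-R.T@d['tv'].ravel()
    w=R.T@np.linalg.inv(d['K'])@np.array([u,v,1.]); return C+w*(z-C[2])/w[2]
def proj(f,p):
    d=np.load(f'pics/{f}.npz'); return cv2.projectPoints(np.array([p],float),d['rv'],d['tv'],d['K'],None)[0].ravel()
E
python3 - <<'E'
from h import *
for n in('top','side'):
    cap(n,n+'0')
    d=np.load(f'pics/{n}0.npz');R=cv2.Rodrigues(d['rv'])[0];print(n,-R.T@d['tv'].ravel(),R[2],d['K'][0,0])
print(r.get_state())
E
```

```text
top [0.44473235 0.02177551 1.09865335] [ 0.06434324 -0.03499954 -0.99731388] 387.3198124249737
side [-0.16489186  0.88656783  0.95464107] [ 0.48405584 -0.61466557 -0.62279707] 454.55610993364786
{'time_s': 0.1, 'joints': array([-5.37383178e+01,  2.05878572e+01,  6.38477979e-01, -1.90169711e-02,
       -7.01340690e+01, -1.65089488e+01]), 'qd': array([-0.01871543, -0.12737574,  0.03436185,  0.05837513, -0.0210916 ,
       -0.01515084]), 'joint_torque': array([-1.31485551e-03, -5.84161663e+01,  2.93751633e+01,  7.01538295e+00,
        1.01788758e-02, -6.07970378e-05]), 'tcp_pos': array([ 0.22797658, -0.63485773,  0.21580227]), 'eef_rot': array([ 1.79914911e+02, -6.57443462e-03, -1.60253737e+02]), 'contact_force': array([ 0.42816395, -0.67238897,  0.26819094]), 'moment': array([0.01395621, 0.00134589, 0.03816347]), 'gripper_force': 0.0, 'gripper_width': 0.08750683510532813}
```

View pics/top0.png

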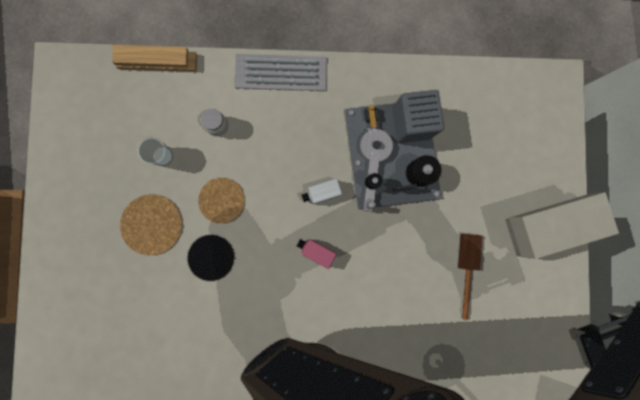

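View pics/side0.png

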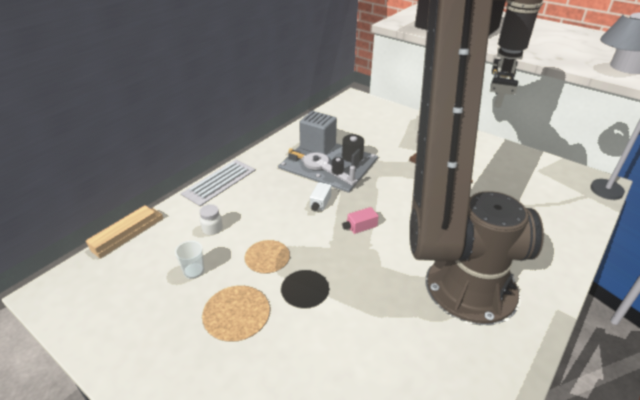

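Run:
```python
import cv2
a=cv2.imread('pics/top0.png');b=cv2.imread('pics/side0.png')
A=cv2.resize(a[85:225,290:450],None,fx=5,fy=5,interpolation=3)[:600]
B=cv2.resize(b[105:225,270:390],None,fx=5,fy=5,interpolation=3)
cv2.imwrite('pics/c1.png',cv2.resize(a[85:217,290:450],(800,660))[:600]);cv2.imwrite('pics/c1.png',cv2.resize(a[95:215,290:450],(800,600),interpolation=3));cv2.imwrite('pics/c2.png',B)
```

```text
(no output)
```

View pics/c1.png

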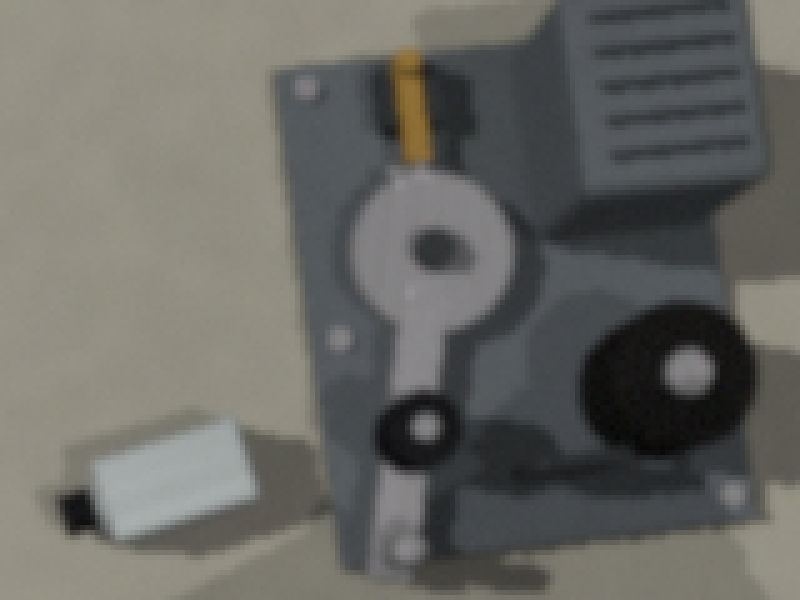

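View pics/c2.png

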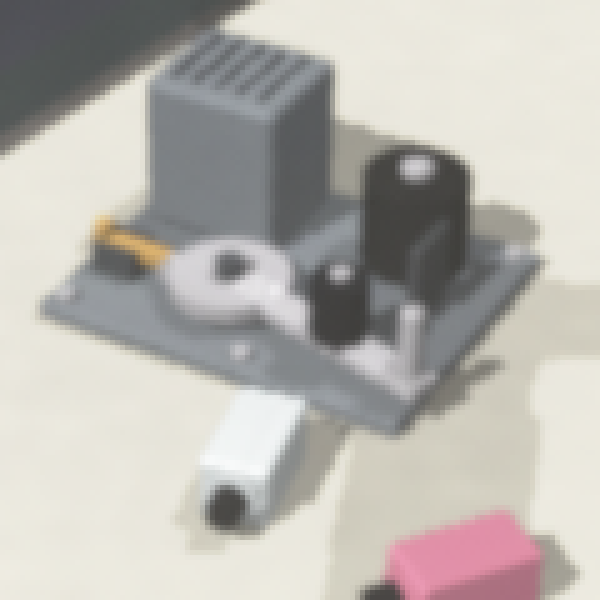

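Run:
```python
from h import *
np.set_printoptions(precision=4,suppress=True)
c=lambda u,v,z:ray('top0',290+u/5-.4,95+v/5-.4,z)
s=lambda u,v,z:ray('side0',270+u/5-.4,105+v/5-.4,z)
q=np.array([c(*p,.048) for p in[(93,463),(240,420),(257,497),(115,541)]])
print('tin top corners\n',q,'\nsizes',[np.linalg.norm(q[i]-q[i-1]) for i in range(4)])
print('cap end',c(65,513,.024),'side cap face',s(227,508,.024))
m=q.mean(0);a=(q[0]+q[3]-q[1]-q[2])[:2];a/=np.linalg.norm(a);print('body centre',m,'axis',a,np.degrees(np.arctan2(a[1],a[0])))
p=c(407,545,.09);print('post',p,'side',s(412,308,.09)); h=c(433,248,.05);print('hinge',h,'side',s(232,265,.05),np.linalg.norm((h-p)[:2]))
print('roller',c(427,425,.09)); print('drum top',c(690,370,.13),s(417,165,.13),c(690,370,.10),s(417,165,.10))
for n,u,v,z in[('mat',221,200,.004),('black',211,258,.004),('big',152,225,.004),('matL',198,200,.004),('matR',245,200,.004),('jartop',211,121,.075),('tumbler top',153,150,.085),('pink',318,253,.048),('paddle',469,252,.016)]: print(n,ray('top0',u,v,z))
print('mat side',ray('side0',267,256,.004),'pinkside',ray('side0',363,219,.04))
```

```text
tin top corners
 [[ 0.5444  0.012   0.048 ]
 [ 0.5696 -0.068   0.048 ]
 [ 0.5275 -0.0778  0.048 ]
 [ 0.5021 -0.0007  0.048 ]] 
sizes [np.float64(0.0441787067164529), np.float64(0.08380152119968227), np.float64(0.04318511105038075), np.float64(0.08115819506963354)]
cap end [0.5185 0.0268 0.024 ] side cap face [0.517  0.0197 0.024 ]
body centre [ 0.5359 -0.0336  0.048 ] axis [-0.3069  0.9518] 107.87030241983612
post [ 0.5005 -0.153   0.09  ] side [ 0.499  -0.1551  0.09  ]
hinge [ 0.6668 -0.1731  0.05  ] side [ 0.6601 -0.1683  0.05  ] 0.1675270908860393
roller [ 0.5639 -0.1631  0.09  ]
drum top [ 0.5901 -0.2903  0.13  ] [ 0.5625 -0.2501  0.13  ] [ 0.5946 -0.3     0.1   ] [ 0.589  -0.2914  0.1   ]
mat [0.5077 0.2557 0.004 ]
black [0.3458 0.2781 0.004 ]
big [0.4346 0.4436 0.004 ]
matL [0.5065 0.3196 0.004 ]
matR [0.5089 0.1887 0.004 ]
jartop [0.7134 0.2736 0.075 ]
tumbler top [0.6302 0.4182 0.085 ]
pink [ 0.3668 -0.0176  0.048 ]
paddle [ 0.373  -0.4445  0.016 ]
mat side [0.5033 0.2595 0.004 ] pinkside [ 0.3544 -0.0077  0.04  ]
```

```bash
cat >> h.py <<'E'
from scipy.spatial.transform import Rotation as Ro
def go(p,yaw):
    s=r.get_state();R=Ro.from_euler('xyz',s['eef_rot'],degrees=True)
    Rt=Ro.from_euler('xyz',[180,0,yaw],degrees=True)
    d=R.inv().apply(np.array(p)-s['tcp_pos'])*1e3;rv=(R.inv()*Rt).as_rotvec()
    print('dp',d.round(1),'roll',rv[2].round(3),'| t',round(s['time_s'],2),'pos',s['tcp_pos'].round(4),'rot',s['eef_rot'].round(1),'j',s['joints'].round(0),'F',s['contact_force'].round(1),'w',round(s['gripper_width'],4),'g',s['gripper_force'])
E
python3 -c "
from h import *
go([.526,-.003,.2],-72.1);go([.526,-.003,.1],-72.1)"
```

```text
dp [-494.   494.    16.5] roll -1.539 | t 0.1 pos [ 0.228  -0.6349  0.2158] rot [ 179.9   -0.  -160.3] j [-54.  21.   1.  -0. -70. -17.] F [ 0.4 -0.7  0.3] w 0.0875 g 0.0
dp [-494.   493.8  116.5] roll -1.539 | t 0.1 pos [ 0.228  -0.6349  0.2158] rot [ 179.9   -0.  -160.3] j [-54.  21.   1.  -0. -70. -17.] F [ 0.4 -0.7  0.3] w 0.0875 g 0.0
```

send_rows:
  steps:
    - {"dp": [-40, 40, 0], "roll": -0.15, "jaw": 100}
    - {"dp": [-80, 80, 0], "roll": -0.3, "jaw": 100}
    - {"dp": [-120, 120, 0], "roll": -0.45, "jaw": 100}
    - {"dp": [-160, 160, 0], "roll": -0.6, "jaw": 100}
    - {"dp": [-200, 200, 0], "roll": -0.75, "jaw": 100}
  newtons: 6

```text
time_s: 0.72
tcp_pos: [0.3491, -0.3777, 0.2165]
eef_rot: [180.0, 0.0, -117.0]
contact_force: [1.1, -0.3, 0.6]
gripper_width: 0.0876
gripper_force: 0.0
```

```bash
python3 -c "
from h import *
go([.526,-.003,.2],-72.1)"
```

```text
dp [-414.2   12.5   16.5] roll -0.784 | t 0.72 pos [ 0.3491 -0.3777  0.2165] rot [ 180.    0. -117.] j [-25.   5. -19.  -0. -65.  -2.] F [ 1.1 -0.3  0.6] w 0.0876 g 0.0
```

send_rows:
  steps:
    - {"dp": [-55, 2, 0], "roll": -0.15}
    - {"dp": [-110, 4, 0], "roll": -0.3}
    - {"dp": [-165, 6, 0], "roll": -0.45}
    - {"dp": [-220, 8, 0], "roll": -0.6}
    - {"dp": [-275, 10, 0], "roll": -0.75}

```text
invalid input
```

```bash
python3 -c "
from h import *
go([.526,-.003,.1],-72.1)"
```

```text
dp [-414.1   12.4  116.5] roll -0.784 | t 0.72 pos [ 0.3491 -0.3777  0.2165] rot [ 180.    0. -117.] j [-25.   5. -19.  -0. -65.  -2.] F [ 1.1 -0.3  0.6] w 0.0876 g 0.0
```

Jaw must be given.

send_rows:
  steps:
    - {"dp": [-55, 2, 0], "roll": -0.15, "jaw": 100}
    - {"dp": [-110, 4, 0], "roll": -0.3, "jaw": 100}
    - {"dp": [-165, 6, 0], "roll": -0.45, "jaw": 100}
    - {"dp": [-220, 8, 0], "roll": -0.6, "jaw": 100}
    - {"dp": [-275, 10, 0], "roll": -0.75, "jaw": 100}

```text
time_s: 1.35
tcp_pos: [0.4662, -0.1286, 0.2167]
eef_rot: [-180.0, 0.0, -74.0]
contact_force: [1.6, 0.8, 0.4]
gripper_width: 0.0876
gripper_force: 0.0
```

```bash
python3 -c "
from h import *
go([.526,-.003,.1],-72.1)"
```

```text
dp [-104.3  -92.1  116.7] roll -0.033 | t 1.35 pos [ 0.4662 -0.1286  0.2167] rot [-180.    0.  -74.] j [  8.   2. -23.  -0. -65.   8.] F [1.6 0.8 0.4] w 0.0876 g 0.0
```

send_rows:
  steps:
    - {"dp": [-35, -30, 20], "roll": -0.03, "jaw": 100}
    - {"dp": [-70, -60, 40], "roll": -0.03, "jaw": 100}
    - {"dp": [-104, -92, 70], "roll": -0.03, "jaw": 100}
    - {"dp": [-104, -92, 110], "roll": -0.03, "jaw": 100}
    - {"dp": [-104, -92, 117], "roll": -0.03, "jaw": 100}

```text
time_s: 1.98
tcp_pos: [0.5242, -0.0056, 0.097]
eef_rot: [179.7, 0.0, -72.6]
contact_force: [0.0, -0.3, 0.9]
gripper_width: 0.0876
gripper_force: 0.0
```

```bash
python3 -c "
from h import *
go([.526,-.003,.020],-72.1)
cap('top','top1');im=cap('side','side1')['image']
cv2.imwrite('pics/c3.png',cv2.resize(im[120:240,260:400],(700,600),interpolation=3))"
```

```text
dp [-1.9 -3.  77. ] roll -0.008 | t 1.98 pos [ 0.5242 -0.0056  0.097 ] rot [179.7   0.  -72.6] j [ 21.  13. -27.  -0. -50.  -3.] F [ 0.  -0.3  0.9] w 0.0876 g 0.0
```

View pics/c3.png

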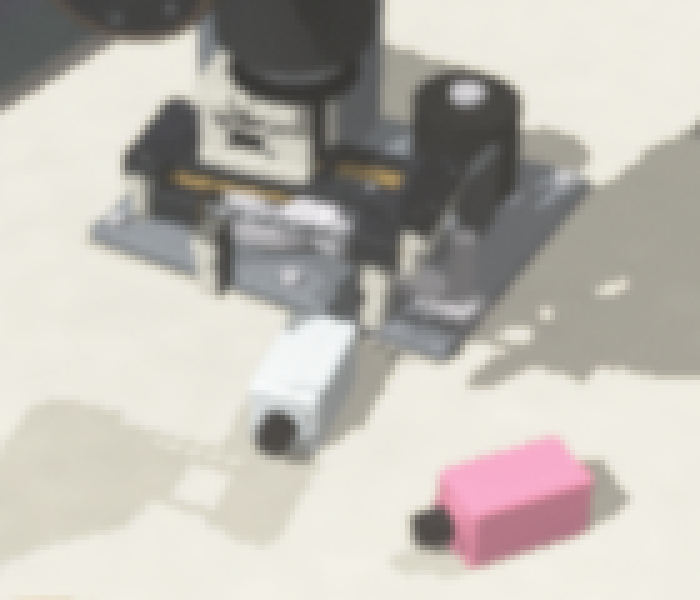

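The tin (crop 300,385) is untouched, with the fingers (crop 215,260 and 375,295) either side of its line. Descending now.

send_rows:
  steps:
    - {"dp": [-2, -2, 40], "roll": -0.01, "jaw": 100}
    - {"dp": [-2, -2, 70], "roll": -0.01, "jaw": 100}
    - {"dp": [-2, -2, 77], "roll": -0.01, "jaw": 100}
    - {"dp": [-2, -2, 77], "roll": -0.01, "jaw": 60}
    - {"dp": [-2, -2, 77], "roll": -0.01, "jaw": 30}
  newtons: 6

```text
time_s: 2.7
tcp_pos: [0.5288, -0.0027, 0.0243]
eef_rot: [-179.8, -0.0, -72.0]
contact_force: [0.8, -0.2, 0.3]
gripper_width: 0.073
gripper_force: 0.0
```

send_rows:
  steps:
    - {"dp": [0, 0, 0], "roll": 0, "jaw": 30}
    - {"dp": [0, 0, 0], "roll": 0, "jaw": 30}
    - {"dp": [0, 0, 0], "roll": 0, "jaw": 30}

```text
time_s: 3.08
tcp_pos: [0.5276, -0.0028, 0.023]
eef_rot: [-180.0, -0.0, -72.0]
contact_force: [-0.9, 1.0, 3.5]
gripper_width: 0.0479
gripper_force: 6.0
```

send_rows:
  steps:
    - {"dp": [5, 0, -20], "roll": 0, "jaw": 30}
    - {"dp": [15, 0, -40], "roll": 0, "jaw": 30}
    - {"dp": [25, 0, -60], "roll": 0, "jaw": 30}
    - {"dp": [30, 0, -80], "roll": 0, "jaw": 30}
    - {"dp": [30, 0, -110], "roll": 0, "jaw": 30}

```text
time_s: 3.7
tcp_pos: [0.5358, -0.0319, 0.1322]
eef_rot: [179.8, 0.0, -72.1]
contact_force: [1.0, -0.3, -2.7]
gripper_width: 0.0479
gripper_force: 6.0
```

```bash
python3 -c "
from h import *
go([.506,.256,.12],-72)
cap('top','top2');im=cap('side','side2')['image']
cv2.imwrite('pics/c4.png',cv2.resize(im[100:240,260:400],(600,600),interpolation=3))"
```

```text
dp [-283.1  -60.4   12.2] roll -0.001 | t 3.7 pos [ 0.5358 -0.0319  0.1322] rot [179.8   0.  -72.1] j [ 18.  12. -23.  -0. -55.   0.] F [ 1.  -0.3 -2.7] w 0.0479 g 5.999810770153999
```

View pics/c4.png

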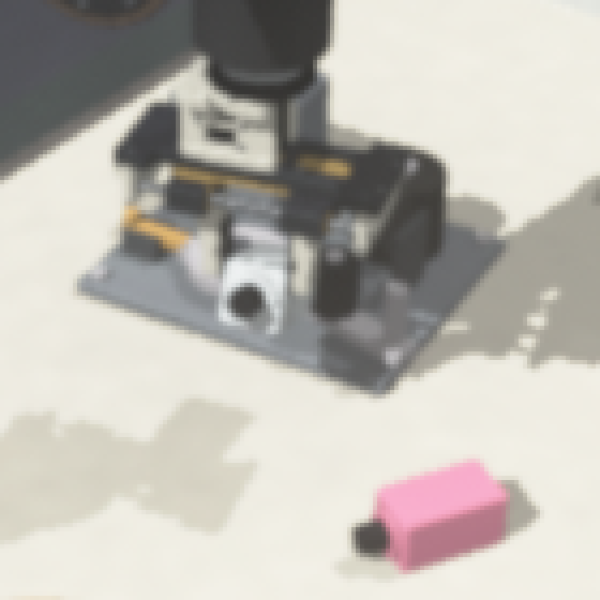

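The tin is up but still level (cap at crop 243,300 faces the camera), because 6 N keeps it from swinging. I'll carry it clear of the grinder, then ease the grip so it pivots.

send_rows:
  steps:
    - {"dp": [-45, -10, 0], "roll": 0, "jaw": 30}
    - {"dp": [-90, -20, 0], "roll": 0, "jaw": 30}
    - {"dp": [-135, -30, 0], "roll": 0, "jaw": 30}
    - {"dp": [-180, -40, 0], "roll": 0, "jaw": 30}
    - {"dp": [-220, -50, 10], "roll": 0, "jaw": 30}

```text
time_s: 4.42
tcp_pos: [0.516, 0.195, 0.1222]
eef_rot: [-180.0, 0.0, -72.0]
contact_force: [0.9, -0.4, -2.0]
gripper_width: 0.0479
gripper_force: 6.0
```

send_rows:
  steps:
    - {"dp": [-30, -5, 10], "roll": 0, "jaw": 30}
    - {"dp": [-60, -10, 10], "roll": 0, "jaw": 30}
    - {"dp": [-60, -10, 10], "roll": 0, "jaw": 30}

```text
time_s: 4.8
tcp_pos: [0.5067, 0.2549, 0.1113]
eef_rot: [179.9, -0.0, -71.9]
contact_force: [-0.3, 0.1, -2.3]
gripper_width: 0.0478
gripper_force: 6.0
```

send_rows:
  steps:
    - {"dp": [0, 0, 0], "roll": 0, "jaw": 30}
    - {"dp": [0, 0, 0], "roll": 0, "jaw": 30}
  newtons: 4

```text
time_s: 5.05
tcp_pos: [0.5073, 0.2525, 0.1124]
eef_rot: [180.0, -0.0, -72.1]
contact_force: [0.7, 0.8, -1.5]
gripper_width: 0.0482
gripper_force: 4.0
```

```bash
python3 -c "
from h import *
go([.506,.256,.12],-72);print(r.get_state()['moment'])
cap('top','top3');im=cap('side','side3')['image']
cv2.imwrite('pics/c5.png',cv2.resize(im[140:320,170:350],(600,600),interpolation=3))"
```

```text
dp [-3.7  0.2 -7.6] roll -0.001 | t 5.05 pos [0.5073 0.2525 0.1124] rot [180.   -0.  -72.1] j [ 46.  16. -21.  -0. -53. -28.] F [ 0.7  0.8 -1.5] w 0.0482 g 3.999691531062126
[0.00765924 0.13376409 0.02158707]
```

View pics/c5.png

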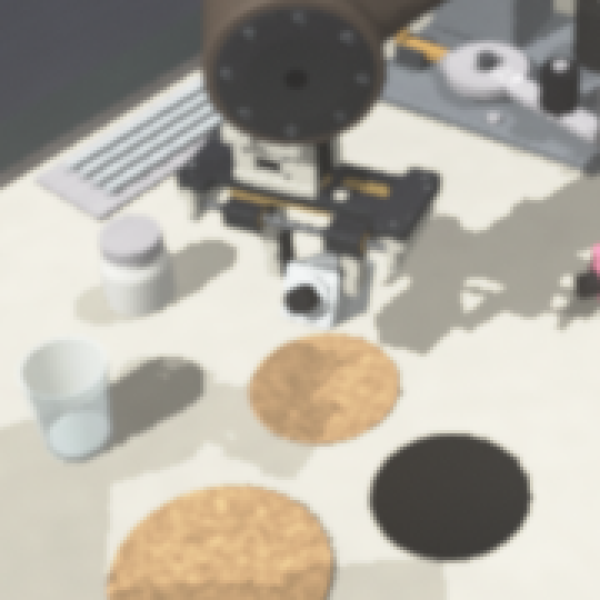

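The tin still hangs level (cap at crop 302,298). Trying minimum grip.

send_rows:
  steps:
    - {"dp": [-3, 0, 0], "roll": 0, "jaw": 30}
    - {"dp": [-3, 0, 0], "roll": 0, "jaw": 30}
    - {"dp": [-3, 0, 0], "roll": 0, "jaw": 30}
    - {"dp": [-3, 0, 0], "roll": 0, "jaw": 30}
  newtons: 3

```text
time_s: 5.65
tcp_pos: [0.5065, 0.2562, 0.1127]
eef_rot: [180.0, -0.0, -72.0]
contact_force: [0.9, 0.1, -3.0]
gripper_width: 0.048
gripper_force: 3.0
```

```bash
python3 -c "
from h import *
go([.506,.256,.12],-72)
im=cap('side','side4')['image'];im0=cv2.imread('pics/side3.png')
print(cv2.absdiff(im,im0)[210:245,245:290].mean(), [np.round(cv2.mean(i[210:245,245:290])[:3]) for i in (im0,im)])
g=lambda i:(i[215:245,250:285].max(2)<60)
for i in(im0,im): y,x=np.nonzero(g(i)); print(len(x),x.mean()+250,y.mean()+215)"
```

```text
dp [ 0.1  0.6 -7.3] roll -0.0 | t 5.65 pos [0.5065 0.2562 0.1127] rot [180.  -0. -72.] j [ 47.  16. -21.  -0. -53. -29.] F [ 0.9  0.1 -3. ] w 0.048 g 3.0001266673207283
21.242539682539682 [array([176., 186., 189.]), array([175., 184., 187.])]
0 nan nan
0 nan nan<string>:7: RuntimeWarning: Mean of empty slice.
  ret = ret.dtype.type(ret / rcount)
```

Still no pivot, so I'll lay it on the mat and regrip on the cap, which gives a longer lever and only line contact.

send_rows:
  steps:
    - {"dp": [0, 0, 30], "roll": 0, "jaw": 30}
    - {"dp": [0, 0, 60], "roll": 0, "jaw": 30}
    - {"dp": [0, 0, 75], "roll": 0, "jaw": 30}
    - {"dp": [0, 0, 84], "roll": 0, "jaw": 30}
    - {"dp": [0, 0, 84], "roll": 0, "jaw": 30}
  newtons: 6

```text
time_s: 6.32
tcp_pos: [0.507, 0.2569, 0.0288]
eef_rot: [-180.0, 0.0, -72.0]
contact_force: [0.2, 1.2, -1.5]
gripper_width: 0.0476
gripper_force: 6.0
```

send_rows:
  steps:
    - {"dp": [0, 0, 0], "roll": 0, "jaw": 65}
    - {"dp": [0, 0, 0], "roll": 0, "jaw": 65}
    - {"dp": [0, 0, -3], "roll": 0, "jaw": 65}
    - {"dp": [-10, 0, -3], "roll": 0, "jaw": 65}
    - {"dp": [-22, 0, -3], "roll": 0, "jaw": 65}

```text
time_s: 6.95
tcp_pos: [0.4996, 0.2779, 0.0318]
eef_rot: [-180.0, 0.0, -72.0]
contact_force: [-0.2, 0.5, 0.0]
gripper_width: 0.0566
gripper_force: 0.0
```

```bash
python3 -c "
from h import *
go([.506,.256,.027],-72)
im=cap('side','side5')['image'];t=cap('top','top5')['image']
A=cv2.resize(im[180:300,210:330],(400,400),interpolation=3);B=cv2.resize(t[140:260,160:280],(400,400),interpolation=3)
cv2.imwrite('pics/c6.png',np.hstack([A,B]))"
```

```text
dp [22.8  0.7  4.8] roll -0.001 | t 6.95 pos [0.4996 0.2779 0.0318] rot [-180.    0.  -72.] j [ 49.  22. -25.  -0. -43. -31.] F [-0.2  0.5  0. ] w 0.0566 g 0.0
```

View pics/c6.png

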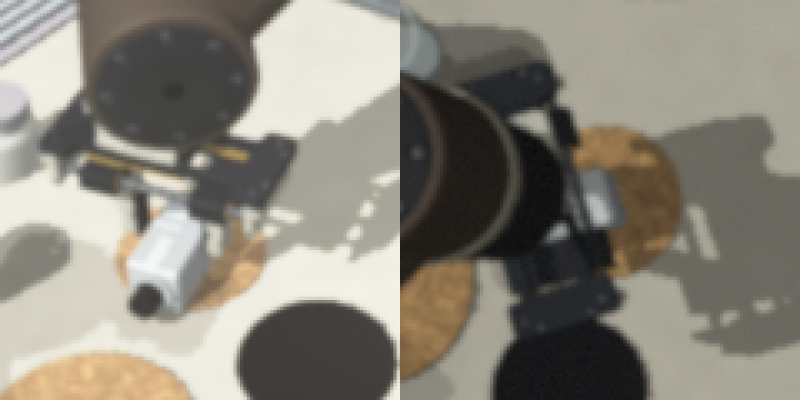

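The tin lies on the mat with its cap at side px (253.5,270). That looks further along than I expected, so I'll check it.

```bash
python3 -c "
from h import *
print('cap face',ray('side5',210+148*.3,180+298*.3,.028))
print('top near cap corners',ray('side5',210+132*.3,180+258*.3,.052),ray('side5',210+182*.3,180+272*.3,.052))
print('top far corners',ray('side5',210+207*.3,180+218*.3,.052))
print('underside top corner',ray('top5',160+218*.3,140+170*.3,.052),ray('top5',160+225*.3,140+222*.3,.052))
print(proj('side5',[.4996,.2779,.027]),proj('side5',[.479,.34,.028]))
"
```

```text
cap face [0.47935892 0.33286375 0.028     ]
top near cap corners [0.50307471 0.32410824 0.052     ] [0.46056777 0.31027974 0.052     ]
top far corners [0.48595    0.25269566 0.052     ]
underside top corner [0.52938983 0.2344567  0.052     ] [0.48751032 0.22755353 0.052     ]
[262.94252304 254.64382985] [252.64286592 271.03284629]
```

So the tin had slid in the jaws during the lift: its underside caught on the grinder plate, and I was holding it near mid-body. Moving on to the cap.

```bash
python3 -c "
from h import *
go([.4777,.3314,.025],-72)"
```

```text
dp [-56.9   4.4   6.8] roll 0.001 | t 7.05 pos [0.4995 0.2787 0.0317] rot [-180.     0.   -71.9] j [ 49.  22. -25.   0. -43. -31.] F [ 0.  -0.1  0.3] w 0.0571 g 0.0
```

send_rows:
  steps:
    - {"dp": [0, 0, 0], "roll": 0, "jaw": 85}
    - {"dp": [0, 0, 0], "roll": 0, "jaw": 85}

```text
time_s: 7.3
tcp_pos: [0.4996, 0.2771, 0.0316]
eef_rot: [180.0, -0.0, -72.0]
contact_force: [-0.1, 0.3, 0.6]
gripper_width: 0.0709
gripper_force: 0.0
```

send_rows:
  steps:
    - {"dp": [-25, 2, 0], "roll": 0, "jaw": 85}
    - {"dp": [-57, 3, 3], "roll": 0, "jaw": 85}
    - {"dp": [-57, 3, 7], "roll": 0, "jaw": 85}
    - {"dp": [-57, 3, 7], "roll": 0, "jaw": 40}
    - {"dp": [-57, 3, 7], "roll": 0, "jaw": 20}
  newtons: 5

```text
time_s: 7.92
tcp_pos: [0.4794, 0.3297, 0.0246]
eef_rot: [180.0, -0.0, -72.1]
contact_force: [0.3, 0.5, 0.6]
gripper_width: 0.0598
gripper_force: 0.0
```

send_rows:
  steps:
    - {"dp": [0, 0, 0], "roll": 0, "jaw": 5}
    - {"dp": [0, 0, 0], "roll": 0, "jaw": 5}
    - {"dp": [0, 0, 0], "roll": 0, "jaw": 5}
    - {"dp": [0, 0, 0], "roll": 0, "jaw": 5}
    - {"dp": [0, 0, 0], "roll": 0, "jaw": 5}

```text
time_s: 8.55
tcp_pos: [0.4796, 0.3307, 0.0249]
eef_rot: [-180.0, 0.0, -72.0]
contact_force: [1.3, -0.3, 1.5]
gripper_width: 0.035
gripper_force: 4.6
```

send_rows:
  steps:
    - {"dp": [0, 0, 0], "roll": 0, "jaw": 5}
    - {"dp": [0, 0, 0], "roll": 0, "jaw": 5}
    - {"dp": [0, 0, 0], "roll": 0, "jaw": 5}

```text
time_s: 8.93
tcp_pos: [0.4796, 0.3307, 0.0249]
eef_rot: [-180.0, 0.0, -72.0]
contact_force: [2.6, 1.2, 2.2]
gripper_width: 0.0349
gripper_force: 4.7
```

```bash
python3 -c "
from h import *
im=cap('side','side6')['image'];t=cap('top','top6')['image']
A=cv2.resize(im[200:300,200:300],(500,500),interpolation=3);B=cv2.resize(t[130:250,150:270],(300,300),interpolation=3)
cv2.imwrite('pics/c7.png',np.hstack([A,np.vstack([B,np.zeros((200,300,3),np.uint8)])]))"
```

```text
(no output)
```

View pics/c7.png

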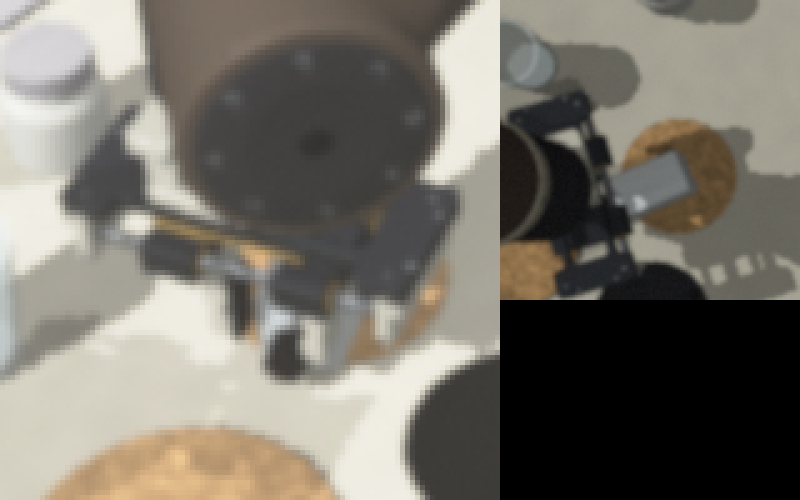

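```bash
python3 -c "
from h import *
np.set_printoptions(precision=4,suppress=True)
a=ray('top6',150+183*.4,130+150*.4,.052);b=ray('top6',150+198*.4,130+188*.4,.052);print('underside corners',a,b,np.linalg.norm(a-b))
m=(a+b)/2;n=np.array([b[1]-a[1],-(b[0]-a[0])])
d=np.array([-.36,.93]);d/=np.linalg.norm(d);print('normal',n/np.linalg.norm(n))
for L in(42,84,96,108):print(L,m[:2]+d*L/1e3)
print('capface side6',ray('side6',257,271.6,.028),ray('side6',257,271.6,.035))
for p in ([.4796,.3307,.02],):
  for w in(-.0175,.0175):
    q=np.array(p)+w*np.array([-.951,-.309,0]);print('pad',q,(proj('side6',q)-200)*5,(proj('top6',q)-[150,130])*2.5+[500,0])
"
```

```text
underside corners [0.532  0.2404 0.052 ] [0.4914 0.2231 0.052 ] 0.04414198131040854
normal [-0.3912  0.9203]
42 [0.4965 0.2709]
84 [0.4813 0.3101]
96 [0.477  0.3213]
108 [0.4727 0.3325]
capface side6 [0.4684 0.3342 0.028 ] [0.4636 0.3384 0.035 ]
pad [0.4962 0.3361 0.02  ] [246.74   346.0644] [600.5645 183.1305]
pad [0.463  0.3253 0.02  ] [304.8757 362.8184] [609.3618 213.4879]
```

The cap (side px 257,271.6) sits about 6 mm off the jaw centre and about 4° turned, so one pad is catching the body side. Opening, re-centring and moving further out.

```bash
python3 -c "
from h import *
go([.4731,.3315,.025],-68.5)"
```

```text
dp [-2.7  5.9 -0.1] roll -0.061 | t 9.03 pos [0.4795 0.3307 0.0249] rot [-180.    0.  -72.] j [ 54.  23. -24.   0. -43. -36.] F [2.1 1.6 2.6] w 0.0348 g 4.7248117555864155
```

send_rows:
  steps:
    - {"dp": [0, 0, 0], "roll": 0, "jaw": 65}
    - {"dp": [0, 0, 0], "roll": 0, "jaw": 65}
    - {"dp": [0, 0, 0], "roll": 0, "jaw": 65}

```text
time_s: 9.4
tcp_pos: [0.4788, 0.3301, 0.0243]
eef_rot: [179.9, -0.0, -72.0]
contact_force: [-0.1, -0.0, 0.8]
gripper_width: 0.0555
gripper_force: 0.0
```

send_rows:
  steps:
    - {"dp": [-4, 6, 0], "roll": -0.06, "jaw": 65}
    - {"dp": [-4, 6, 0], "roll": -0.06, "jaw": 30}
    - {"dp": [-4, 6, 0], "roll": -0.06, "jaw": 5}
    - {"dp": [-4, 6, 0], "roll": -0.06, "jaw": 5}
    - {"dp": [-4, 6, 0], "roll": -0.06, "jaw": 5}

```text
time_s: 10.02
tcp_pos: [0.4724, 0.3323, 0.0246]
eef_rot: [180.0, -0.0, -68.6]
contact_force: [-1.0, -0.3, -0.5]
gripper_width: 0.0228
gripper_force: 0.2
```

send_rows:
  steps:
    - {"dp": [0, 0, 0], "roll": 0, "jaw": 5}
    - {"dp": [0, 0, 0], "roll": 0, "jaw": 5}
    - {"dp": [0, 0, 0], "roll": 0, "jaw": 5}
    - {"dp": [0, 0, 0], "roll": 0, "jaw": 5}

```text
time_s: 10.52
tcp_pos: [0.4723, 0.3324, 0.0246]
eef_rot: [180.0, -0.0, -68.6]
contact_force: [-0.6, -0.4, -0.2]
gripper_width: 0.0198
gripper_force: 4.0
```

send_rows:
  steps:
    - {"dp": [0, 0, 0], "roll": 0, "jaw": 5}
    - {"dp": [0, 0, 0], "roll": 0, "jaw": 5}

```text
time_s: 10.78
tcp_pos: [0.4723, 0.3324, 0.0247]
eef_rot: [180.0, -0.0, -68.6]
contact_force: [0.0, -0.0, 0.0]
gripper_width: 0.0191
gripper_force: 4.0
```

```bash
python3 -c "
from h import *
im=cap('side','side7')['image'];t=cap('top','top7')['image']
A=cv2.resize(im[230:290,220:290],(490,420),interpolation=3);B=cv2.resize(t[170:230,190:250],(300,300),interpolation=3)
cv2.imwrite('pics/c8.png',np.hstack([A,np.vstack([B,np.zeros((120,300,3),np.uint8)])]))"
```

```text
(no output)
```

View pics/c8.png

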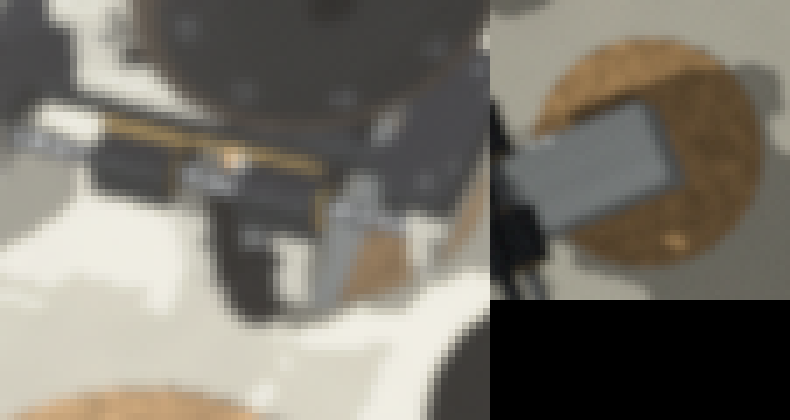

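The top view shows the tin body (far corners at px 221,190 and 228,206) still on the mat with its cap end in the jaws. Lift test next.

send_rows:
  steps:
    - {"dp": [0, 0, 0], "roll": 0, "jaw": 5}
    - {"dp": [0, 0, -8], "roll": 0, "jaw": 5}
    - {"dp": [0, 0, -16], "roll": 0, "jaw": 5}
    - {"dp": [0, 0, -16], "roll": 0, "jaw": 5}
  newtons: 8

```text
time_s: 11.38
tcp_pos: [0.4728, 0.3331, 0.0418]
eef_rot: [-179.9, 0.1, -68.6]
contact_force: [1.1, 0.3, -0.1]
gripper_width: 0.0046
gripper_force: 0.0
```

```bash
python3 -c "
from h import *
np.set_printoptions(precision=4,suppress=True)
s=r.get_state();print(s['contact_force'],s['gripper_width'],s['gripper_force'],s['tcp_pos'])
t=cap('top','top8')['image'];a=cv2.imread('pics/top7.png')
for n,i,f in(('7',a,'top7'),('8',t,'top8')):
  c=i[170:230,190:250].astype(int); m=((c[...,0]>=c[...,2]-3)&(c[...,0]>90)).astype(np.uint8)
  k,l,st,ce=cv2.connectedComponentsWithStats(m); j=1+st[1:,4].argmax(); pts=np.argwhere(l==j)[:,::-1].astype(np.float32)
  R=cv2.minAreaRect(pts);b=cv2.boxPoints(R)+[190,170];print(n,st[j],R[2]);print(b);print(np.array([ray(f,*p,.052) for p in b]))
"
```

```text
[ 1.1392  0.2945 -0.1266] 0.004649754996283267 0.0 [0.4728 0.3331 0.0418]
7 [  3  21  33  25 486] 68.19859313964844
[[191.8276 201.069 ]
 [219.7586 189.8965]
 [226.2414 206.1034]
 [198.3103 217.2759]]
[[0.5006 0.3228 0.052 ]
 [0.5321 0.2496 0.052 ]
 [0.4888 0.2309 0.052 ]
 [0.4576 0.304  0.052 ]]
8 [  1  21  35  26 506] 68.19859313964844
[[189.5517 201.3793]
 [219.5517 189.3793]
 [226.1724 205.931 ]
 [196.1724 217.931 ]]
[[0.4997 0.3288 0.052 ]
 [0.5335 0.2502 0.052 ]
 [0.4892 0.2311 0.052 ]
 [0.4558 0.3096 0.052 ]]
```

The grip missed: the fingers shut and the tin stayed put. I'll back off and locate the tin by colour with a clear view.

send_rows:
  steps:
    - {"dp": [0, 0, -30], "roll": 0, "jaw": 80}
    - {"dp": [0, 0, -60], "roll": 0, "jaw": 100}
    - {"dp": [-30, 0, -100], "roll": 0, "jaw": 100}
    - {"dp": [-30, -50, -150], "roll": 0, "jaw": 100}
    - {"dp": [-30, -100, -200], "roll": 0, "jaw": 100}

```text
time_s: 12.05
tcp_pos: [0.544, 0.3934, 0.231]
eef_rot: [-180.0, 0.0, -68.5]
contact_force: [0.6, 1.2, -0.2]
gripper_width: 0.049
gripper_force: 0.0
```

```bash
python3 -c "
from h import *
np.set_printoptions(precision=4,suppress=True)
t=cap('top','top9')['image'];s=cap('side','side9')['image']
g=t[184:224,184:236].max(2)
print('top');print('\n'.join(' '.join('%3d'%v for v in row[::2]) for row in g[::2]))
S=s[238:284,236:292].max(2)
print('side');print('\n'.join(' '.join('%3d'%v for v in row[::2]) for row in S[::2]))
"
```

```text
top
159 160 160 160 159 158 160 159 159 159 154 150 152 147 138 149 146 146 146 144 143 142 138 137 138 142
159 160 159 160 159 158 159 159 158 154 140 141 144 146 139 153 147 137 144 146 144 139 132 132 140 143
159 160 159 160 159 159 160 160 160 148 137 142 146 140 142 134 122 126 136 139 139 140 132 137 149 145
160 159 160 160 160 160 160 159 154 150 147 141 132 120 127 122 122 131 113 123 133 132 134 140 150 144
157 160 160 159 159 160 159 159 147 136 134 129 118 118 134 146 168 171 127  82  97 108 115 116 128 133
159 158 158 160 159 157 156 148 126 114 122 127 134 158 172 175 176 175 151  86  76  85  89  93  92  94
157 158 157 157 154 142 136 127 117 125 146 167 175 177 176 175 175 176 170 112  73  91  89  90  88  85
156 157 156 143 136 133 133 140 157 170 178 178 177 176 175 176 177 176 175 142  81  84  91  84  77  81
155 156 156 143 138 153 169 176 180 179 179 178 177 177 177 176 176 177 176 162  98  76  89  89  83  79
158 157 157 150 175 182 182 181 180 180 180 180 179 176 175 175 175 173 176 175 131  75  86  95  91  88
158 158 157 146 165 181 183 180 181 181 180 177 176 175 
[... 2864 characters left out ...]
 223 236 240 240 240 240 240
240 240 240 239 233 217 215 213 143  76  75  75  86 127 141 142 140 180 210 226 235 240 240 240 240 240 239 235
239 239 239 238 231 224 218 216 181 102  79  83 113 132 135 140 171 226 239 240 240 240 240 240 240 239 222 141
239 239 238 238 238 238 230 221 215 189 161 172 186 170 198 213 235 240 241 241 241 241 241 241 238 199 111  73
238 238 238 238 238 239 233 219 215 215 216 230 237 236 239 240 241 241 241 241 241 241 241 241 209  98  72  71
238 238 238 239 239 238 224 216 214 214 218 235 240 240 240 240 240 240 240 240 240 240 241 229 127  72  70  71
239 239 239 239 240 239 236 226 225 225 228 239 240 241 240 240 240 240 240 240 240 240 238 174  76  70  70  70
```

```bash
python3 -c "
from h import *
np.set_printoptions(precision=4,suppress=True)
t=cv2.imread('pics/top9.png');sub=t[184:224,184:236].max(2)
m=(sub>164).astype(np.uint8);k,l,st,ce=cv2.connectedComponentsWithStats(m);j=1+st[1:,4].argmax();P=np.argwhere(l==j)[:,::-1].astype(np.float32)
R=cv2.minAreaRect(P);b=cv2.boxPoints(R)+[184,184];w=np.array([ray('top9',*p,.052) for p in b]);print(w,[np.linalg.norm(w[i]-w[i-1]) for i in range(4)],w.mean(0))
y,x=np.nonzero((sub<60));print('cap top',ray('top9',x.mean()+184,y.mean()+184,.035),x.min()+184,x.max()+184,y.min()+184,y.max()+184)
print('capface side',ray('side9',257.4,270.4,.028),'edge',ray('side9',252,261,.052),ray('side9',265,263.5,.052))
s=r.get_state();print(s['tcp_pos'],s['gripper_width'])
"
```

```text
[[0.4982 0.326  0.052 ]
 [0.5292 0.2537 0.052 ]
 [0.4914 0.2375 0.052 ]
 [0.4606 0.3096 0.052 ]] [np.float64(0.04093939394851648), np.float64(0.07860534174050325), np.float64(0.04111733029654275), np.float64(0.07846595138231602)] [0.4949 0.2817 0.052 ]
cap top [0.4713 0.3317 0.035 ] 187 193 209 215
capface side [0.4705 0.3304 0.028 ] edge [0.4887 0.3296 0.052 ] [0.455  0.3146 0.052 ]
[0.5486 0.3952 0.234 ] 0.057068631286018155
```

```bash
python3 -c "
from h import *
go([.483,.309,.10],-66.8)"
```

```text
dp [ 56.6  93.6 133.1] roll -0.031 | t 12.15 pos [0.5486 0.3952 0.234 ] rot [-1.795e+02  1.000e-01 -6.860e+01] j [ 52.  20.   2.   0. -72. -31.] F [-0.4  0.3 -0.2] w 0.0571 g 0.0
```

send_rows:
  steps:
    - {"dp": [20, 30, 40], "roll": -0.03, "jaw": 100}
    - {"dp": [40, 60, 80], "roll": -0.03, "jaw": 100}
    - {"dp": [57, 93, 110], "roll": -0.03, "jaw": 100}
    - {"dp": [57, 93, 130], "roll": -0.03, "jaw": 100}
    - {"dp": [57, 93, 130], "roll": -0.03, "jaw": 100}
  newtons: 5

```text
time_s: 12.78
tcp_pos: [0.4768, 0.3044, 0.0976]
eef_rot: [179.8, -0.1, -66.9]
contact_force: [0.2, -0.1, 0.1]
gripper_width: 0.0879
gripper_force: 0.0
```

```bash
python3 -c "
from h import *
go([.483,.309,.026],-66.8)"
```

```text
dp [-1.9 -7.7 71.6] roll -0.001 | t 12.78 pos [0.4768 0.3044 0.0976] rot [ 1.798e+02 -1.000e-01 -6.690e+01] j [ 52.  17. -22.  -0. -51. -29.] F [ 0.2 -0.1  0.1] w 0.0879 g 0.0
```

send_rows:
  steps:
    - {"dp": [-2, -6, 20], "roll": 0, "jaw": 100}
    - {"dp": [-2, -6, 45], "roll": 0, "jaw": 100}
    - {"dp": [-2, -6, 65], "roll": 0, "jaw": 100}
    - {"dp": [-2, -6, 71], "roll": 0, "jaw": 80}
    - {"dp": [-2, -6, 71], "roll": 0, "jaw": 60}

```text
time_s: 13.4
tcp_pos: [0.483, 0.3102, 0.0285]
eef_rot: [-180.0, -0.0, -66.8]
contact_force: [0.0, 0.0, -0.1]
gripper_width: 0.073
gripper_force: 0.0
```

send_rows:
  steps:
    - {"dp": [0, 0, 0], "roll": 0, "jaw": 30}
    - {"dp": [0, 0, 0], "roll": 0, "jaw": 30}
    - {"dp": [0, 0, 0], "roll": 0, "jaw": 30}
    - {"dp": [0, 0, 0], "roll": 0, "jaw": 30}

```text
time_s: 13.9
tcp_pos: [0.4828, 0.3101, 0.0287]
eef_rot: [-180.0, 0.0, -66.8]
contact_force: [-2.5, -0.2, 5.8]
gripper_width: 0.0477
gripper_force: 5.0
```

send_rows:
  steps:
    - {"dp": [2, 0, -15], "roll": 0, "jaw": 30}
    - {"dp": [8, 0, -30], "roll": 0, "jaw": 30}
    - {"dp": [18, 0, -45], "roll": 0, "jaw": 30}
    - {"dp": [32, 0, -60], "roll": 0, "jaw": 30}
    - {"dp": [45, 0, -80], "roll": 0, "jaw": 30}
  newtons: 4

```text
time_s: 14.52
tcp_pos: [0.5005, 0.267, 0.109]
eef_rot: [180.0, -0.0, -66.9]
contact_force: [-0.5, 0.4, -3.2]
gripper_width: 0.048
gripper_force: 4.0
```

```bash
python3 -c "
from h import *
go([.506,.256,.12],-66.8)
s=cap('side','side10')['image'];S=s[205:285,236:300:2].max(2)[::2]
print('\n'.join(' '.join('%3d'%v for v in row) for row in S))
T=cap('top','top10')['image'][184:224:2,184:236:2].max(2)
print('\n'.join(' '.join('%3d'%v for v in row) for row in T))
q=r.get_state()['tcp_pos'];print(proj('side10',q),proj('top10',q))
"
```

```text
dp [ 12.3  -0.8 -11. ] roll -0.001 | t 14.53 pos [0.5005 0.267  0.109 ] rot [180.   -0.  -66.9] j [ 48.  16. -21.  -0. -53. -25.] F [-0.5  0.4 -3.2] w 0.048 g 4.000237360596657
192 142 147 151 149 143 126 112  99  91  88  91  94 101  82  77  86 106  89  79  80  80  79  78  77  79  79  80  79  79  76 171
112  76  79  85  96 111 110 110 143 182 180 156 137 118  98  87  82  75  76  79  80  81  81  80  79  80  80  80  83  77  98 203
 83  80  79  78  76  83  89  92 131 220 234 233 230 223 210 193 152  81  73  72  72  73  74  77  80  79  83  82  93  79 130 204
 80  74  75  78  78  91 119 138 137 170 201 218 224 232 236 232 154  76  74  75  74  72  70  75  81  81  89  83  77  90 146 163
 87  77  75  74  73  92 113 125 118 120 145 153 151 157 169 170  96  78  76  75  74  75  70  74  80  79  80  78  74 119 157 163
145 131 124 140 116  95 129 127  84  94 203 213 196 181 161 117  84  84  83  83  82  89  96 112 147 144 130  99  97 142 162 164
165 165 184 232 228 171 148 133  74  86 217 237 237 236 234 174  79  75  75  77  79 100 128 139 153 185 204 190 152 158 164 165
167 172 221 239 238 223 203
[... 5632 characters left out ...]
 163 150 136 142 155
 20  20  20  19  21  22  24  26  25  35  43  46  44  37  27  22  28  28  28  39 129 160 150 145 142 148
 21  22  18  21  31  31  27  27  29  29  42  44  44  44  34  25  28  30  39  57 118 151 144 136 144 154
112  89  43  43  39  30  36  30  28  28  36  44  45  42  42  39  34  63  70 118 149 155 154 152 151 153
161 150  71  43  43  35  35  31  27  29  34  42  43  41  48  42  49  83  61 105 141 156 161 152 150 136
162 163 107  43  43  42  35  37  27  29  31  47  76 103 110  52  42  47  49  47 100 146 153 143 133 133
163 167 146  61  43  43  30  38  38  68  98 128 139 124  75  45  42  43  43  42  53 121 139 144 161 167
[262.6589998  230.41749129] [207.12179095 199.57058345]
```

```bash
cat >> h.py <<'E'
def tin(f,g,yaw,th,Lg=.072,off=-.003):
    # g grasp point; th=0 lying(axis horizontal), 90 upright; off: axis height rel. grasp
    y=np.radians(yaw+180);a=np.array([np.cos(y),np.sin(y),0]);z=np.array([0,0,1.]);t=np.radians(th)
    ax=a*np.cos(t)+z*np.sin(t);n=-a*np.sin(t)+z*np.cos(t);lat=np.cross(z,a)
    P=lambda L,h,w=0:proj(f,np.array(g)+ax*(L-Lg)+n*(off+h)+lat*w)
    return np.round([P(.108,0),P(.084,.024,.024),P(.084,.024,-.024),P(.084,-.024,.024),P(.084,-.024,-.024),P(0,-.024,.024),P(0,-.024,-.024),P(0,.024,.024),P(0,.024,-.024)],1)
E
python3 -c "
from h import *
for th in(0,20,40,60,80,90): print(th,tin('side10',[.5005,.267,.114],-66.9,th).tolist())
for th in(0,): print(th,tin('side10',[.4828,.3101,.0337],-66.9,th,off=-.0057).tolist())"
```

```text
0 [[258.5, 239.5], [269.6, 228.5], [252.5, 225.3], [270.7, 241.5], [254.0, 238.3], [280.5, 221.4], [264.6, 218.4], [279.7, 208.5], [263.4, 205.6]]
20 [[258.3, 235.8], [270.5, 225.7], [253.5, 222.5], [269.5, 242.1], [252.7, 238.9], [279.4, 230.4], [263.6, 227.5], [280.5, 214.9], [264.4, 212.0]]
40 [[258.7, 231.3], [271.6, 223.6], [254.6, 220.5], [268.6, 241.4], [251.6, 238.2], [277.4, 239.6], [261.5, 236.6], [280.2, 223.0], [264.3, 220.0]]
60 [[259.6, 226.6], [272.6, 222.5], [255.8, 219.4], [268.0, 239.5], [250.9, 236.2], [274.7, 248.0], [258.6, 244.8], [279.0, 231.9], [263.1, 228.9]]
80 [[261.0, 222.3], [273.5, 222.5], [256.8, 219.4], [267.8, 236.5], [250.7, 233.2], [271.5, 254.6], [255.2, 251.3], [276.9, 240.8], [260.9, 237.7]]
90 [[261.8, 220.4], [273.9, 222.9], [257.2, 219.8], [267.9, 234.7], [250.8, 231.5], [269.9, 257.0], [253.5, 253.7], [275.6, 244.9], [259.6, 241.8]]
0 [[254.6, 273.5], [265.5, 262.7], [248.7, 259.3], [266.7, 274.7], [250.3, 271.3], [276.6, 253.2], [260.9, 250.1], [275.7, 241.3], [259.6, 238.2]]
```

The tin has swung about 20°. I'll ease to 3 N with small upward jerks.

send_rows:
  steps:
    - {"dp": [0, 0, -15], "roll": 0, "jaw": 30}
    - {"dp": [0, 0, 0], "roll": 0, "jaw": 30}
    - {"dp": [0, 0, -20], "roll": 0, "jaw": 30}
    - {"dp": [0, 0, 0], "roll": 0, "jaw": 30}
    - {"dp": [0, 0, 0], "roll": 0, "jaw": 30}
  newtons: 3

```text
time_s: 15.25
tcp_pos: [0.4988, 0.2675, 0.106]
eef_rot: [179.8, -0.1, -66.9]
contact_force: [0.4, 0.0, -2.5]
gripper_width: 0.0482
gripper_force: 3.0
```

```bash
cat >> h.py <<'E'
def show(f,y0,y1,x0,x1,n='side'):
    s=cap(n,f)['image'][y0:y1:2,x0:x1:2].max(2)
    print('\n'.join('%3d '%(y0+2*i)+''.join(' .:-=+*#%@'[min(9,v*10//256)] for v in row) for i,row in enumerate(s)))
E
python3 -c "
from h import *
go([.506,.256,.12],-66.8)
show('side11',205,285,236,300)
y,x=np.nonzero(cv2.imread('pics/side11.png')[222:250,252:272].max(2)<120);print(x.mean()+252,y.mean()+222,len(x))
y,x=np.nonzero(cv2.imread('pics/side10.png')[222:250,252:272].max(2)<120);print(x.mean()+252,y.mean()+222,len(x))
"
```

```text
dp [ 13.4  -2.  -14. ] roll -0.001 | t 15.25 pos [0.4988 0.2675 0.106 ] rot [ 1.798e+02 -1.000e-01 -6.690e+01] j [ 48.  16. -21.  -0. -53. -25.] F [ 0.4  0.  -2.5] w 0.0482 g 2.9967179149389267h.py:24: RuntimeWarning: overflow encountered in scalar multiply
  print('\n'.join('%3d '%(y0+2*i)+''.join(' .:-=+*#%@'[min(9,v*10//256)] for v in row) for i,row in enumerate(s)))
Traceback (most recent call last):
  File "h.py", line 24, in show
    print('\n'.join('%3d '%(y0+2*i)+''.join(' .:-=+*#%@'[min(9,v*10//256)] for v in row) for i,row in enumerate(s)))
          ~~~~~~~~~^^^^^^^^^^^^^^^^^^^^^^^^^^^^^^^^^^^^^^^^^^^^^^^^^^^^^^^^^^^^^^^^^^^^^^^^^^^^^^^^^^^^^^^^^^^^^^^^
  File "h.py", line 24, in <genexpr>
    print('\n'.join('%3d '%(y0+2*i)+''.join(' .:-=+*#%@'[min(9,v*10//256)] for v in row) for i,row in enumerate(s)))
                                    ~~~~~~~^^^^^^^^^^^^^^^^^^^^^^^^^^^^^^^^^^^^^^^^^^^^^
  File "h.py", line 24, in <genexpr>
    print('\n'.join('%3d '%(y0+2*i)+''.join(' .:-=+*#%@'[min(9,v*10//256)] for v in row) for i,row in enumerate(s)))
                                                               ~~~~^^~~~
OverflowError: Python integer 256 out of bounds for uint8
```

```bash
sed -i 's/v\*10\/\/256/int(v)*10\/\/256/' h.py; python3 -c "
from h import *
show('side11',205,265,236,300)
for f in('side10','side11'):
  y,x=np.nonzero(cv2.imread(f'pics/{f}.png')[222:250,252:268].max(2)<120);print(f,x.mean()+252,y.mean()+222,len(x))
q=r.get_state()['tcp_pos']+[0,0,.005]
for th in(20,40,60,80): print(th,tin('side11',q,-66.9,th,.08).tolist())
"
```

```text
205 %**++=-----==+---+=:----:-----:*
207 +--=+++++++=---::--------------#
209 --:::---+%%%%#*++-:::::------:=#
211 -:----==+#%%@@@@*-::::::------+*
213 -::::-==++++*#%%=:::::::----:=**
215 ==----==--*#*++=-------===---+**
217 ***%#++=:-%@@%%*------=+*##*++**
219 **%@@%#*-:%@@@@#-::::-**+#%#****
221 #%@@@@%#-:%@@@@%*==--=%@%%#++***
223 @@@@@@%#-:#@@@@@@###**@@@%#+****
225 @@@@@@%#+-#@@@@@@##%**@@%*******
227 @@@@@@%%+*@@@@%%@*+%**@@#*******
229 @@@@@@@%*%%**%@@@#*%*#@@**##****
231 @@@@@@@@@%=-:-+#%##%*%@%%@@%****
233 @@@@@@@@@%---:-+#*+##@@@@@#****#
235 @@@@@@@@@%=--:-+**++*@@@@%***#%@
237 @@@@@@@@@@%=-=+##++++%%%%*****#%
239 @@@@@@@@@@@@%@@%#++++#**********
241 @@@@@@@@@@@@@@%@*++++***********
243 @@@@@@@@%#%%%@@@*++++++*********
245 @@@@@@@@%#*++***+=+++++++*******
247 @@@@@@@%%%%*++++++++++*+********
249 @@@@@@@%%%%%#***+++++*++++*****#
251 @@@@@%%%%######%%*****++++****#%
253 @@@@@%%%%##*#####%%%%#**##%#@@@@
255 @@@@@@%####*#####%%%%%%%%%%%@@@@
257 @@@@%############%%%%@%%%%%#@@@@
259 @@@@%############%@%%%%%@%%%@@@@
261 %%%%%###########%%%%%%%%%%%@@@@@
263 %%%%%%#####%######%%%%%%%#%@@@@@
side10 258.81538461538463 231.96923076923076 65
side11 258.57142857142856 231.2987012987013 77
20 [[259.3, 235.4], [271.4, 225.4], [254.5, 222.2], [270.4, 241.7], [253.7, 238.5], [280.2, 230.1], [264.4, 227.1], [281.3, 214.6], [265.3, 211.7]]
40 [[259.5, 231.9], [272.3, 224.3], [255.5, 221.2], [269.3, 242.0], [252.5, 238.7], [278.1, 240.2], [262.3, 237.1], [280.9, 223.6], [265.0, 220.7]]
60 [[260.2, 228.3], [273.1, 224.2], [256.4, 221.1], [268.5, 241.1], [251.6, 237.8], [275.2, 249.4], [259.2, 246.3], [279.4, 233.4], [263.6, 230.4]]
80 [[261.3, 224.9], [273.7, 225.0], [257.1, 222.0], [268.0, 239.1], [251.0, 235.8], [271.7, 256.9], [255.5, 253.7], [277.1, 243.1], [261.2, 240.1]]
```

About 30–40° now. Dithering along the swing direction should shake out the pad friction.

send_rows:
  steps:
    - {"dp": [-25, 0, 5], "roll": 0, "jaw": 30}
    - {"dp": [30, 0, 0], "roll": 0, "jaw": 30}
    - {"dp": [-15, 0, 5], "roll": 0, "jaw": 30}
    - {"dp": [35, 0, 0], "roll": 0, "jaw": 30}
    - {"dp": [15, 0, 0], "roll": 0, "jaw": 30}

```text
time_s: 15.98
tcp_pos: [0.5069, 0.2526, 0.1085]
eef_rot: [180.0, -0.0, -67.0]
contact_force: [-0.3, -0.1, -1.3]
gripper_width: 0.0472
gripper_force: 3.0
```

```bash
python3 -c "
from h import *
go([.506,.256,.12],-66.8)
show('side12',205,265,236,300)
q=r.get_state()['tcp_pos']+[0,0,.005]
for th in(20,40,60,80): print(th,tin('side12',q,-66.9,th,.08)[[0,1,2,3,4,5,6]].tolist())
"
```

```text
dp [ -3.5  -0.5 -11.5] roll -0.004 | t 15.97 pos [0.5069 0.2526 0.1085] rot [180.  -0. -67.] j [ 46.  16. -21.   0. -53. -23.] F [-0.3 -0.1 -1.3] w 0.0472 g 2.9955224320292473
205 +----:---=%@@@%%#+:::::::-----:+
207 %=::::-=++*##%%@%+:::::::----:-+
209 @+--::-====+*+**+--:::::----::=*
211 %%%#*+==+--%%%#*=-------=+*+==+*
213 *#%@@@#++-:%@@@@*-::::=+++#%#+**
215 **#@@@%%#=:%@@@@#=--::=%%###*+**
217 **#@@@@%#=:#@@@@@%+*+=*@@@%#+***
219 **%@@@@%#=:*@@@@@@*#%*#@@@%*+***
221 #%@@@@@%%+:#@@@@@@**%*#@@%******
223 @@@@@@@%%*=%@@@@@@**%*#@@#******
225 @@@@@@@@@%%@@@@@@@##%*%@%**%%***
227 @@@@@@@@@@@@@@@@@@%###@@%#%%%***
229 @@@@@@@@@@@%==*%@@%+*#@@@@@#****
231 @@@@@@@@@@@=----*@%+++#@@@%***#%
233 @@@@@@@@@@@+----+#*+++####***#@@
235 @@@@@@@@@@@%+--=+%*+++********##
237 @@@@@@@@@@@@@%%%%%++++**********
239 @@@@@@@@@@@@@@@@@%++++**********
241 @@@@@@@@@@%%%%@@@#++++**********
243 @@@@@@@@@@%#****#+=++++*********
245 @@@@@@@@%%#######*+++++++******#
247 @@@@@@@%%############%##******#@
249 @@@@@@@%%##########%%%%%%%#%%%%@
251 @@@@@%%%###########%%%%%%%%%@@@@
253 @@@@@%##%##*#######%%%%%%%%%@@@@
255 %%@@@%#####*######%%%%%%%%%%@@@@
257 %%%%%#############%%%@%%%%%#@@@@
259 %%%%%#############%%%%%%@%%%@@@@
261 %%%%%#############%%%%%%%%%@@@@@
263 %%%%%%#####%######%%%%%%%#%@@@@@
20 [[260.8, 231.5], [272.8, 221.5], [256.0, 218.5], [271.8, 237.8], [255.2, 234.6], [281.4, 226.5], [265.8, 223.6]]
40 [[261.0, 228.0], [273.7, 220.5], [257.0, 217.5], [270.7, 238.1], [254.0, 234.9], [279.3, 236.5], [263.6, 233.5]]
60 [[261.7, 224.4], [274.5, 220.5], [257.9, 217.4], [269.9, 237.2], [253.1, 233.9], [276.4, 245.6], [260.6, 242.6]]
80 [[262.8, 221.1], [275.1, 221.3], [258.6, 218.3], [269.5, 235.1], [252.6, 231.9], [273.1, 253.0], [257.0, 249.8]]
```

The tilt is about 45°, so the underside edge can now be dragged on the cork to finish righting it. Going back along the axis first and lowering to touch.

send_rows:
  steps:
    - {"dp": [-15, 0, 0], "roll": 0, "jaw": 30}
    - {"dp": [-35, 0, 5], "roll": 0, "jaw": 30}
    - {"dp": [-52, 0, 10], "roll": 0, "jaw": 30}
    - {"dp": [-60, 0, 18], "roll": 0, "jaw": 30}
    - {"dp": [-60, 0, 22], "roll": 0, "jaw": 30}
  newtons: 4

```text
time_s: 16.65
tcp_pos: [0.4827, 0.3109, 0.0861]
eef_rot: [-180.0, -0.0, -66.7]
contact_force: [-1.0, -0.7, 6.8]
gripper_width: 0.0475
gripper_force: 4.0
```

```bash
python3 -c "
from h import *
go([.484,.308,.08],-66.8)
show('side13',225,285,230,294)
q=r.get_state()['tcp_pos']+[0,0,.005]
for th in(20,40,60,80): print(th,tin('side13',q,-66.9,th,.08,-.012)[[0,1,2,3,4,5,6]].tolist())
"
```

```text
dp [3.2 0.  6.1] roll 0.001 | t 16.65 pos [0.4827 0.3109 0.0861] rot [-180.    -0.   -66.7] j [ 52.  18. -22.   0. -50. -29.] F [-1.  -0.7  6.8] w 0.0475 g 4.023596495389938
225 ---==+=++++=---::-------------:+
227 --:::---+%%%%#*+=:::::---------*
229 ------+==#%%@@@%+:::::::------=*
231 -::::-=++++**#%%=:::::::----:-+*
233 *+=---+=--***++=-----------::=**
235 @@@%#++=:-%@@%%+:-----===+*+=+**
237 @@@@@%##-:%@@@@*:::::-+++*%#****
239 @@@@@@%#-:%@@@@%+---:=****#++***
241 @@@@@@%#-:*@@@@%%*##+=+**##+****
243 @@@@@@%#=:#@@%%%%*#%*+*%%*#*****
245 @@@@@@%%+=%%%%%%%**%*+#%*+*+****
247 @@@@@@@@%%@@@@%%%*#%**#*+*+**#*#
249 %@@@@@@@@@#==#%#@%#%##*+++*%%%%@
251 #@@@@@@@%%-:::=+%%+*%#****%%%%%@
253 #@@@@@@@%#--::-+*#++*+**++**##%@
255 #@@@@@@@@@=-::-+#*++++*+++++++*#
257 #@@@@@@%@@%+-=*#%+++++++*+++++*#
259 %@@@@@@@@@@@@@@%%++++++++++*+**@
261 @@@@@@@@@@@@@@@@#++++++++++++*%@
263 @@@@@@@@%##%%@@@*++++++++++++#@@
265 @@@@@@@@@#*+****+==++++++++*#@@@
267 @@@@@@@@%%#*++++++=++++++++*%@@@
269 @@@@@@@%%%%#****++++++++*##%@@@@
271 %%%%%%%%%%%%#%###***##%%@@@@@@@@
273 %%%%%%%%%%%%%%%####%%@@@@@@@@@%+
275 %%%%%%%%%%%%%%%%%%%@@@@@@@@@%*-:
277 %%%%%%%%%%%%%%%%%%%@@@@@@@@%+:::
279 %%%%%%%%%%%%%%%%%%%@@@@@@@@*::::
281 %%%%%%%%%%%%%%%%%%@@@@@@@@%-::::
283 %%%%%%%%%%%%%%%%%%@@@@@@@@+:::::
20 [[253.3, 256.2], [265.6, 245.9], [248.5, 242.5], [264.7, 262.2], [247.8, 258.8], [275.0, 249.2], [259.0, 246.1]]
40 [[253.1, 253.1], [266.2, 245.0], [249.2, 241.7], [263.2, 263.0], [246.1, 259.5], [272.5, 259.8], [256.4, 256.5]]
60 [[253.5, 249.2], [266.8, 244.7], [249.8, 241.3], [262.0, 262.2], [244.8, 258.7], [269.1, 269.4], [252.9, 266.0]]
80 [[254.3, 245.2], [267.2, 244.9], [250.2, 241.6], [261.2, 259.7], [243.9, 256.2], [265.3, 276.9], [248.8, 273.4]]
```

send_rows:
  steps:
    - {"dp": [8, 0, -2], "roll": 0, "jaw": 30}
    - {"dp": [20, 0, -3], "roll": 0, "jaw": 30}
    - {"dp": [32, 0, -3], "roll": 0, "jaw": 30}
    - {"dp": [44, 0, -3], "roll": 0, "jaw": 30}
    - {"dp": [52, 0, -3], "roll": 0, "jaw": 30}
  newtons: 3

```text
time_s: 17.32
tcp_pos: [0.5034, 0.2609, 0.089]
eef_rot: [180.0, -0.0, -66.9]
contact_force: [-0.9, 0.5, -2.1]
gripper_width: 0.0477
gripper_force: 3.0
```

```bash
python3 -c "
from h import *
go([.506,.256,.08],-66.8)
show('side14',205,275,230,294)
q=r.get_state()['tcp_pos']+[0,0,.005]
for th in(20,40,60,80): print(th,tin('side14',q,-66.9,th,.08,-.012)[[0,1,2,3,4,5,6]].tolist())
"
```

```text
dp [ 5.5 -0.4  9. ] roll -0.002 | t 17.32 pos [0.5034 0.2609 0.089 ] rot [180.   -0.  -66.9] j [ 47.  17. -23.  -0. -50. -24.] F [-0.9  0.5 -2.1] w 0.0477 g 2.996359057724476
205 :::---=+*##%%%%%%#=:-=---=+*=---
207 :-=#*==---==+*####-:*%=::-------
209 -=#@#+++*+==-----=---=----------
211 =+*#=:---===+#*+==--:::---------
213 =++=----:---+%@@%%##=::::::-----
215 +**=::::--=++*#%%@@%=::::::-----
217 ***+--:::-====*++**+-::::::::--:
219 *******+=-+=:=%%#**--------==+=-
221 ***#%@@@%*+=:=@@@@%=::::-=++*##*
223 **%@@@@@@%#*:=%@@@@*--:::+*++##*
225 *%@@@@@@@%%*--%@@@@@%+++-#***#*+
227 %@@@@@@@@@%*--%@@@@@%*%#+#***#**
229 @@@@@@@@@@%#==%@@@@@@+##+*******
231 @@@@@@@@@@%%+*%@@@@@@+##+*#%%#**
233 @@@@@@@@@@@@%%%%%@@@%*%##@@%#***
235 @@@@@@@@@@@@@%=--+*%@*#%%@%****#
237 @@@@@@@@@@@@@#-:::=*%*+%@@#***%@
239 @@@@@@@@@@@@@#-:::=+#++#@%****%%
241 @@@@@@@@@@@@@@+-:-*##+++********
243 @@@@@@@@@@@@@@@##%@#*+++++******
245 @@@@@@@@@@@@@@@@@@%@++++++++****
247 @@@@@@@@@@%%%%@@@@@%+++++*++****
249 %@@@@@@@@@%%%***#%%#+++++++++***
251 #@@@@@@@%%%%%#*++++++=++*++++***
253 +%%@@@@@%%%%##**+++++++++++++**%
255 +%%%@@@@@%####******++++*+**#%#@
257 +%%%%%%%#############**#%%%%%%#@
259 #%%%%%%%#############%%%%%%@%%%@
261 %%%%%%%%##############%%%%%%%%@@
263 %%%%%%%%%#####%#######%%%%%%#%@@
265 %%%%%%%%%###########%%%%%%%%%@@@
267 %%%%%%%%%%#########%#%%%%%#%@@@@
269 %%%%%%%%%%%##########%%%%%@@@@@@
271 %%%%%%%%%%%%#%#######%%%@@@@@@@@
273 %%%%%%%%%%%%%%%%####%@@@@@@@@@%+
20 [[260.7, 241.3], [272.6, 231.4], [256.0, 228.2], [271.6, 247.3], [255.2, 244.1], [281.2, 235.6], [265.6, 232.6]]
40 [[260.6, 238.1], [273.1, 230.5], [256.6, 227.4], [270.2, 248.0], [253.6, 244.7], [278.8, 245.8], [263.2, 242.7]]
60 [[260.9, 234.4], [273.6, 230.3], [257.1, 227.1], [269.1, 247.0], [252.4, 243.7], [275.6, 254.9], [259.8, 251.7]]
80 [[261.7, 230.5], [274.0, 230.5], [257.6, 227.4], [268.4, 244.5], [251.6, 241.3], [272.1, 262.0], [256.0, 258.7]]
```

send_rows:
  steps:
    - {"dp": [-20, 0, 0], "roll": 0, "jaw": 30}
    - {"dp": [-20, 0, 4], "roll": 0, "jaw": 30}
    - {"dp": [-8, 0, 5], "roll": 0, "jaw": 30}
    - {"dp": [4, 0, 6], "roll": 0, "jaw": 30}
    - {"dp": [16, 0, 8], "roll": 0, "jaw": 30}
  newtons: 3

```text
time_s: 18.0
tcp_pos: [0.5098, 0.2464, 0.0811]
eef_rot: [-180.0, 0.0, -66.9]
contact_force: [0.1, 0.4, -1.9]
gripper_width: 0.0478
gripper_force: 3.0
```

```bash
python3 -c "
from h import *
go([.506,.256,.08],-66.8)
show('side15',215,275,230,294)
q=r.get_state()['tcp_pos']+[0,0,.005]
for th in(40,60,75,90): print(th,tin('side15',q,-66.9,th,.08,-.012)[[0,1,2,3,4,5,6]].tolist())
"
```

```text
dp [-10.3  -0.3   1.1] roll -0.001 | t 18.0 pos [0.5098 0.2464 0.0811] rot [-180.     0.   -66.9] j [ 46.  18. -23.   0. -49. -22.] F [ 0.1  0.4 -1.9] w 0.0478 g 2.9989346489310265
215 *+***-::::-===+++**#*-:::::::---
217 *****+**==-==-=###*+=-------=-=-
219 *****%@@@%*+=:=%@@@%+:::---=++##
221 ***#%@@@@@%##--%@@@@*-::::=+++##
223 **%@@@@@@@@%#--%@@@@%#++=-+***#*
225 *%@@@@@@@@@%*--%@@@@@%*%#++***#*
227 %@@@@@@@@@@%#=-%%%@@@@+##+******
229 @@@@@@@@@@@%%++*==*@@@+##+#%%***
231 @@@@@@@@@@@@@%*-::-*%%*%##%%****
233 @@@@@@@@@@@@@@#-:::=+++%%%#****#
235 @@@@@@@@@@@@@@%-:::+***%%%***#%@
237 @@@@@@@@@@@@@%%+-:=##*+@@%***%@@
239 @@@@@@@@@@@@@@%%**%#*++%@%*****#
241 @@@@@@@@@@@@@@@%%%%%#++*********
243 @@@@@@@@@@@@%%@@@@@%*+++++******
245 @@@@@@@@@@@%%%%%%%%%++++++++****
247 %@@@@@@@@@%%%#%%####+++++*+*****
249 #%%%@@@@@@%%%##%####++=+*++++***
251 *%%%%@@@%%%%%##%####*+=+*++++**#
253 +%%%%%%%###%########*+=++++++*#@
255 +%%%%%%%%###########*+=++++*#%%@
257 +%%%%%%%#############+==+*#%%%#@
259 #%%%%%%%#############+=+#%%@%%%@
261 %%%%%%%%#############++%%%%%%%@@
263 %%%%%%%%%#####%######*#%%%%%#%@@
265 %%%%%%%%%###########%#%%%%%%%@@@
267 %%%%%%%%%%#########%##%%%%#%@@@@
269 %%%%%%%%%%%##########%%%%%@@@@@@
271 %%%%@@@@%%%%#%########%%@@@@@@@@
273 %%%@@@@@%%%%%%%%####%@@@@@@@@@%+
40 [[262.9, 236.2], [275.3, 228.7], [258.9, 225.7], [272.4, 245.9], [256.0, 242.7], [280.7, 243.9], [265.3, 240.9]]
60 [[263.3, 232.5], [275.8, 228.5], [259.5, 225.4], [271.3, 245.0], [254.8, 241.7], [277.7, 252.8], [262.1, 249.8]]
75 [[263.8, 229.6], [276.1, 228.6], [259.8, 225.6], [270.8, 243.2], [254.2, 240.0], [275.1, 258.3], [259.3, 255.1]]
90 [[264.6, 226.8], [276.3, 229.0], [260.1, 226.0], [270.6, 240.8], [253.9, 237.6], [272.4, 262.2], [256.4, 258.9]]
```

The lower side face now shows (px 254–271, 246–263), so the tin is nearly upright. Lowering gently until it seats.

send_rows:
  steps:
    - {"dp": [0, 0, 3], "roll": 0, "jaw": 30}
    - {"dp": [0, 0, 5], "roll": 0, "jaw": 30}
    - {"dp": [0, 0, 5], "roll": 0, "jaw": 30}
  newtons: 3

```text
time_s: 18.42
tcp_pos: [0.5095, 0.2474, 0.0762]
eef_rot: [-180.0, -0.0, -66.8]
contact_force: [0.8, -2.9, 3.6]
gripper_width: 0.048
gripper_force: 3.0
```

```bash
python3 -c "
from h import *
go([.506,.256,.08],-66.8)
show('side16',221,273,244,294)
q=r.get_state()['tcp_pos']+[0,0,.005]
for th in(75,90): print(th,tin('side16',q,-66.9,th,.08,-.012)[[0,1,2,3,4,5,6]].tolist())
show('top16',190,224,190,240,'top');print(proj('top16',q))
"
```

```text
dp [-9.3 -0.2 -3.8] roll -0.001 | t 18.43 pos [0.5095 0.2474 0.0762] rot [-180.    -0.   -66.8] j [ 46.  18. -24.   0. -49. -23.] F [ 0.8 -2.9  3.6] w 0.048 g 3.003901094198227
221 @@%#++:=%@@@@+::::-=+=+##
223 @@@%%#--%@@@@#--:::=+++#*
225 @@@@%*--%@@@@@%+*+-+***#*
227 @@@@%#-:#%%%@@@*%#++***#*
229 @@@@%#=:=-:+%@@+##+##****
231 @@@@%%+=-:::+##+##+%%****
233 @@@@@@%%-:::=+++%#*#****#
235 @@@@@@@%=:::=**+##****#%@
237 @@@@@@@%*--=##*+%%****%%%
239 @@@@@@@%%#%%##++%@#******
241 @@@@@@@@%%%%%#++*********
243 @@@@@%%%@@@@@*+=+++******
245 @@@@%%%%%%%%%++++++++****
247 @@@%%%%%%%%%#+++++*++****
249 @@@%%%%%%%#%#*++++++++***
251 @%%%%%#%%%###*+=++++++**#
253 %###%###%%###*+=+++++*##@
255 %%######%%####+==+++*%%%@
257 %#######%%####+==+*#%%%#@
259 %#############+=+#%%@%%%@
261 %#############++#%%%%%%@@
263 %%#####%######*#%%%%%#%@@
265 %%###########%##%%%%%%@@@
267 %%%#########%##%%%%#%@@@@
269 %%%%###########%%%%@@@@@@
271 @%%%%#%########%%@@@@@@@@
75 [[263.5, 231.4], [275.8, 230.3], [259.5, 227.3], [270.5, 245.0], [253.9, 241.8], [274.7, 259.9], [259.0, 256.8]]
90 [[264.3, 228.6], [276.0, 230.8], [259.8, 227.7], [270.2, 242.6], [253.6, 239.3], [272.1, 263.9], [256.1, 260.6]]
190 .......-:      ::=+++**++
192 ......:-:      :::--=++++
194 ......::.     ...:------=
196 ......-..     ...::------
198 .....:-.       ...:------
200 ....:-:       .....::----
202 ...:-:.      .:......:---
204 ...-:.      .::......:-==
206 .:-:.       ..... ....---
208 :-:.       ...... ....:--
210 :..       ........ ....--
212 --:::................::--
214 ***++-..............::---
216 ****+=..........:-:.:.--=
218 *****+:.......-===:....-*
220 ******=....:===-:......:+
222 ******+::..==-:......:..:
[217.86644861 197.56680429]
```

send_rows:
  steps:
    - {"dp": [4, 0, 0], "roll": 0, "jaw": 30}
    - {"dp": [8, 0, 1], "roll": 0, "jaw": 30}
    - {"dp": [8, 0, 3], "roll": 0, "jaw": 30}
    - {"dp": [8, 0, 3], "roll": 0, "jaw": 30}
  newtons: 3

```text
time_s: 19.02
tcp_pos: [0.5125, 0.2396, 0.073]
eef_rot: [180.0, -0.0, -66.9]
contact_force: [0.3, -2.3, 2.2]
gripper_width: 0.0478
gripper_force: 3.0
```

```bash
python3 -c "
from h import *
go([.506,.256,.08],-66.8)
show('side17',221,273,244,294)
q=r.get_state()['tcp_pos']+[0,0,.005];print(r.get_state()['moment'])
for th in(75,90): print(th,tin('side17',q,-66.9,th,.08,-.012)[[0,1,2,3,4,5,6]].tolist())
"
```

```text
dp [-17.7  -0.4  -7. ] roll -0.001 | t 19.02 pos [0.5125 0.2396 0.073 ] rot [180.   -0.  -66.9] j [ 45.  18. -24.   0. -48. -22.] F [ 0.3 -2.3  2.2] w 0.0478 g 3.0035536363720894
221 @@@@#*=:+@@@@@=::::-=++*%
223 @@@@%%+:+@@@@@#+==--+**##
225 @@@@%%+:=%%%@@@###*+***##
227 @@@@@%*--=:-*@@#*%*+#****
229 @@@@@%#==:::-#%*+%**%#***
231 @@@@@@%#*-:::=++*%*******
233 @@@@@@@%#-::-****%*****%%
235 @@@@@@@%%+-=*%*+*%****#%@
237 @@@@@@@%%%%%###+*@#******
239 @@@@@@@@@@%%%%*+*%#******
241 @@@@@@%%%@@@@%+++********
243 @@@@@%%%%%%%%#+++++******
245 @@@@%%%%%%%%%#+++++++****
247 @@@%%%%%%%%%%#++=+*++****
249 @@%%%%%%%%%%%#+=++++++***
251 %%##%##%%%%%%#+=++++++*#@
253 %###%##%%%%%%%+===++*#%%@
255 %%#####%%%%%%%*===+*#%%%@
257 %#######%%%%%%*==+#%%%%#@
259 %##########%%%*=+#%%@%%%@
261 %##############*#%%%%%%@@
263 %%############*#%%%%%#%@@
265 %%###########%##%%%%%%@@@
267 %%%#########%##%%%%#%@@@@
269 @@%%###########%%%%@@@@@@
271 @@@%%%%########%%@@@@@@@@
[-0.82760739  0.27605631 -0.01157553]
75 [[264.8, 230.2], [276.9, 229.2], [260.7, 226.2], [271.7, 243.7], [255.2, 240.5], [275.8, 258.6], [260.2, 255.5]]
90 [[265.5, 227.4], [277.1, 229.6], [261.0, 226.6], [271.4, 241.3], [254.9, 238.1], [273.2, 262.5], [257.3, 259.3]]
```

The tin's front edge (px 271,241 to 273,261) matches the upright model. Releasing to let it settle, then checking.

send_rows:
  steps:
    - {"dp": [0, 0, 0], "roll": 0, "jaw": 65}
    - {"dp": [0, 0, 0], "roll": 0, "jaw": 75}
    - {"dp": [0, 0, 0], "roll": 0, "jaw": 85}
    - {"dp": [0, 0, 0], "roll": 0, "jaw": 100}
    - {"dp": [0, 0, 0], "roll": 0, "jaw": 100}

```text
time_s: 19.7
tcp_pos: [0.5125, 0.24, 0.0731]
eef_rot: [-180.0, 0.0, -66.8]
contact_force: [-0.2, 0.3, 0.9]
gripper_width: 0.0862
gripper_force: 0.0
```

send_rows:
  steps:
    - {"dp": [0, 0, -30], "roll": 0, "jaw": 100}
    - {"dp": [0, 0, -80], "roll": 0, "jaw": 100}
    - {"dp": [0, 0, -130], "roll": 0, "jaw": 100}
    - {"dp": [50, 0, -170], "roll": 0, "jaw": 100}
    - {"dp": [100, 0, -190], "roll": 0, "jaw": 100}

```text
time_s: 20.32
tcp_pos: [0.5527, 0.1478, 0.2659]
eef_rot: [-179.8, 0.0, -66.7]
contact_force: [1.5, 0.1, -0.8]
gripper_width: 0.0876
gripper_force: 0.0
```

```bash
python3 -c "
from h import *
go([.506,.256,.08],-66.8)
show('side18',205,279,236,300)
show('top18',176,226,190,250,'top')
for c in([.5078,.2506],[.506,.256]):
  for f in('side18','top18'): print(f,tin(f,[*c,.084],-66.9,90,.08,0)[:7].tolist(),proj(f,[*c,.112]))
"
```

```text
dp [-117.8    0.8  185.9] roll 0.001 | t 20.32 pos [0.5527 0.1478 0.2659] rot [-179.8    0.   -66.7] j [ 35.   9.  -8.   0. -72. -11.] F [ 1.5  0.1 -0.8] w 0.0876 g 0.0
205 @@@@@@@@@@@@@@@@@@@@@@@@@@@@@@@@
207 @@@@@@@@@@@@@@@@@@@@@@@@@@@@@@@@
209 @@@@@@@@@@@@@@@@@@@@@@@@@@@@@@@@
211 %@@@@@@@@@@@@@@@@@@@@@@@@@@@@@@@
213 *#%@@@@@@@@@@@@@@@@@@@@@@@@@@@@@
215 **#@@@@@@@@@@@@@@@@@@@@@@@@@@@@@
217 **#@@@@@@@@@@@@@@@@@@@@@@@@@@@@@
219 **%@@@@@@@@@@@@@@@@@@@@@@@@@@@@@
221 #%@@@@@@@@@@@@@@@@@@@@@@@@@@@@@@
223 @@@@@@@@@@@@@@@@@@@@@@@@@@@@@@@@
225 @@@@@@@@@@@@@%++*@@@@@@@@@@@@@@@
227 @@@@@@@@@@@@%=---%@@@@@@@@@@@@@@
229 @@@@@@@@@@@@%=---*%%@@@@@@@@@@@@
231 @@@@@@@@@@@@%=-::+*##@@@@@@@@@@@
233 @@@@@@@@@@@%%+---####@@@@@@@@@@@
235 @@@@@@@@@@@@%%**#%%**@@@%##%%###
237 %%%@@%%%%@@@@@@%%%%**@%#********
239 %%%%%%%%%%@@@@@@@@#+*%*********#
241 %%%%%%%%%%%%%%%@@@*++**********%
243 @@@%%%%%%#%%%%%%%#+++++*******#@
245 @@@%%%%%###%%%%%%#+++++++*****%@
247 @@%%%%%####%%%%%%%*+++*++*****%@
249 @%%%%%####%%%%%%%%*+++++++***%@@
251 %%%%%######%%%%%%%*+++++++*%@@@@
253 %%%%%######%%%%%%%*+++++*#%%@@@@
255 %%
[... 1202 characters left out ...]
=-=*#
220 ##########***********++*######
222 ###########**********#########
224 ##############################
side18 [[265.4, 225.8], [277.0, 228.0], [260.8, 225.0], [271.3, 239.7], [254.7, 236.5], [273.1, 261.1], [257.2, 257.8]] [265.3856464  225.83106607]
top18 [[213.9, 197.4], [228.1, 203.1], [221.4, 186.0], [210.7, 210.1], [204.0, 192.9], [217.9, 211.1], [211.7, 195.3]] [213.90839806 197.37651098]
side18 [[264.5, 227.2], [276.2, 229.4], [260.0, 226.3], [270.5, 241.1], [253.8, 237.9], [272.3, 262.5], [256.3, 259.2]] [264.51190319 227.16807788]
top18 [[211.7, 198.0], [226.0, 203.8], [219.3, 186.7], [208.6, 210.7], [201.8, 193.6], [215.9, 211.7], [209.7, 195.9]] [211.7314503  198.04667186]
```

Upright and standing: cap top at px (265,227) in the side view and (213.6,198) in the top view. Next I'll check its offset from a mask-based mat centre.

```bash
python3 -c "
from h import *
for f,(y0,y1,x0,x1) in(('top0',(170,235,185,258)),('side0',(230,285,235,300))):
  i=cv2.imread(f'pics/{f}.png')[y0:y1,x0:x1].astype(int);m=((i[...,2]-i[...,0])>30).astype(np.uint8)
  c=max(cv2.findContours(m,0,1)[0],key=cv2.contourArea);h=cv2.convexHull(c);e=cv2.fitEllipse(h);print(f,e,ray(f,e[0][0]+x0,e[0][1]+y0,.004))
for f,(y0,y1,x0,x1) in(('top18',(190,206,206,222)),('side18',(223,238,258,272))):
  i=cv2.imread(f'pics/{f}.png')[y0:y1,x0:x1].max(2);y,x=np.nonzero(i<(60 if f[0]=='t' else 115));print(f,x.min()+x0,x.max()+x0,y.min()+y0,y.max()+y0,'cap@.100',ray(f,x.mean()+x0,y.mean()+y0,.100),len(x))
print(r.get_state()['tcp_pos'])
"
```

```text
top0 ((35.80220031738281, 29.980798721313477), (45.78158950805664, 46.87308883666992), 64.07696533203125) [0.50773436 0.25622456 0.004     ]
side0 ((31.587858200073242, 26.138219833374023), (33.880615234375, 45.968563079833984), 81.94415283203125) [0.50383013 0.26065947 0.004     ]
top18 210 218 195 201 cap@.100 [0.50644433 0.25328737 0.1       ] 49
side18 262 269 226 234 cap@.100 [0.50560525 0.2536963  0.1       ] 58
[0.55401279 0.14512697 0.26618438]
```

The mat centre is about (0.506, 0.258) and the tin about (0.506, 0.2535), so it is within 5 mm of the middle and I'll leave it. Now the tensioner: planning the push arc and checking the thin plate near the drum.

```bash
cat >> h.py <<'E'
H=np.array([.6675,-.1745]); PH=np.radians(173)
def push(th,over=0,gap=.0185,rad=.172,z=.060):
    p=PH-th; t=np.array([np.sin(p),-np.cos(p)]); c=H+rad*np.array([np.cos(p),np.sin(p)])-(gap-over)*t
    return [*c,z], np.degrees(p)-270
E
python3 -c "
from h import *
np.set_printoptions(precision=4,suppress=True)
c=lambda u,v,z:ray('top0',290+u/5-.4,95+v/5-.4,z)
s=lambda u,v,z:ray('side0',270+u/5-.4,105+v/5-.4,z)
for z in(.06,.08,.1): print(z,'plate top view',c(510,475,z),c(690,460,z),'side',s(415,250,z),s(450,220,z))
for th in(-.12,0,.42,.62): print(th,push(th))
p,y=push(-.12);p[2]=.2;go(p,y)
"
```

```text
0.06 plate top view [ 0.5411 -0.2141  0.06  ] [ 0.5513 -0.3128  0.06  ] side [ 0.5608 -0.2513  0.06  ] [ 0.5629 -0.299   0.06  ]
0.08 plate top view [ 0.5393 -0.2095  0.08  ] [ 0.5492 -0.3063  0.08  ] side [ 0.5445 -0.2259  0.08  ] [ 0.5467 -0.2725  0.08  ]
0.1 plate top view [ 0.5374 -0.205   0.1   ] [ 0.5471 -0.2999  0.1   ] side [ 0.5283 -0.2005  0.1   ] [ 0.5304 -0.246   0.1   ]
-0.12 ([np.float64(0.49546020475384667), np.float64(-0.19262619242040788), 0.06], np.float64(-90.12450645843012))
0 ([np.float64(0.49452747906469735), np.float64(-0.17190057673967907), 0.06], np.float64(-97.0))
0.42 ([np.float64(0.5106206461623579), np.float64(-0.10159514186637543), 0.06], np.float64(-121.06422739549458))
0.62 ([np.float64(0.528231747927513), np.float64(-0.07188126893849138), 0.06], np.float64(-132.52338329811104))
dp [288.1 186.1  65.4] roll 0.403 | t 20.43 pos [0.554  0.1451 0.2662] rot [-179.7   -0.   -67. ] j [ 34.   9.  -8.   0. -72. -11.] F [-1.3  0.5 -0.5] w 0.0876 g 0.0
```

send_rows:
  steps:
    - {"dp": [48, 31, 0], "roll": 0.08, "jaw": 0}
    - {"dp": [96, 62, 0], "roll": 0.16, "jaw": 0}
    - {"dp": [144, 93, 0], "roll": 0.24, "jaw": 0}
    - {"dp": [192, 124, 0], "roll": 0.32, "jaw": 0}
    - {"dp": [240, 155, 0], "roll": 0.4, "jaw": 0}
  newtons: 30

```text
time_s: 21.05
tcp_pos: [0.503, -0.135, 0.263]
eef_rot: [-180.0, 0.0, -89.9]
contact_force: [0.6, 0.5, -0.3]
gripper_width: 0.0432
gripper_force: 0.0
```

```bash
python3 -c "
from h import *
p,y=push(-.12);p[2]=.15;go(p,y)
"
```

```text
dp [ 57.6   7.7 113. ] roll 0.004 | t 21.05 pos [ 0.503 -0.135  0.263] rot [-180.     0.   -89.9] j [  7.   4. -14.  -0. -71.  -6.] F [ 0.6  0.5 -0.3] w 0.0432 g 0.0
```

send_rows:
  steps:
    - {"dp": [35, 5, 20], "roll": 0, "jaw": 0}
    - {"dp": [58, 8, 50], "roll": 0, "jaw": 0}
    - {"dp": [58, 8, 90], "roll": 0, "jaw": 0}
    - {"dp": [58, 8, 113], "roll": 0, "jaw": 0}
    - {"dp": [58, 8, 113], "roll": 0, "jaw": 0}

```text
time_s: 21.68
tcp_pos: [0.4945, -0.1915, 0.1482]
eef_rot: [179.8, 0.0, -89.8]
contact_force: [-0.4, -0.2, 1.2]
gripper_width: 0.0006
gripper_force: 0.0
```

```bash
python3 -c "
from h import *
p,y=push(-.12,z=.066);go(p,y)
"
```

```text
dp [ 1.2 -1.3 82.2] roll 0.006 | t 21.68 pos [ 0.4945 -0.1915  0.1482] rot [179.8   0.  -89.8] j [  0.  10. -23.  -0. -57.   0.] F [-0.4 -0.2  1.2] w 0.0006 g 0.0
```

send_rows:
  steps:
    - {"dp": [1, 0, 25], "roll": 0, "jaw": 0}
    - {"dp": [1, 0, 50], "roll": 0, "jaw": 0}
    - {"dp": [1, 0, 70], "roll": 0, "jaw": 0}
    - {"dp": [1, 0, 82], "roll": 0, "jaw": 0}
    - {"dp": [1, 0, 82], "roll": 0, "jaw": 0}

```text
time_s: 22.3
tcp_pos: [0.496, -0.1926, 0.0682]
eef_rot: [180.0, -0.0, -89.8]
contact_force: [-0.1, -1.2, 0.0]
gripper_width: 0.0006
gripper_force: 0.0
```

```bash
python3 -c "
from h import *
for th in (0,.1,.2,.3,.4):
  p,y=push(th,z=.066);go(p,y)
"
```

```text
dp [-20.7   1.4   2.2] roll 0.126 | t 22.3 pos [ 0.496  -0.1926  0.0682] rot [180.   -0.  -89.8] j [ -0.  16. -28.   0. -46.   0.] F [-0.1 -1.2  0. ] w 0.0006 g 0.0
dp [-37.9   0.2   2.2] roll 0.226 | t 22.3 pos [ 0.496  -0.1926  0.0682] rot [180.   -0.  -89.8] j [ -0.  16. -28.   0. -46.   0.] F [-0.1 -1.2  0. ] w 0.0006 g 0.0
dp [-55.   -2.7   2.2] roll 0.326 | t 22.3 pos [ 0.496  -0.1926  0.0682] rot [180.   -0.  -89.8] j [ -0.  16. -28.   0. -46.   0.] F [-0.1 -1.2  0. ] w 0.0006 g 0.0
dp [-71.6  -7.3   2.2] roll 0.426 | t 22.3 pos [ 0.496  -0.1926  0.0682] rot [180.   -0.  -89.8] j [ -0.  16. -28.   0. -46.   0.] F [-0.1 -1.2  0. ] w 0.0006 g 0.0
dp [-87.8 -13.6   2.2] roll 0.526 | t 22.3 pos [ 0.496  -0.1926  0.0682] rot [180.   -0.  -89.8] j [ -0.  16. -28.   0. -46.   0.] F [-0.1 -1.2  0. ] w 0.0006 g 0.0
```

send_rows:
  steps:
    - {"dp": [-12, 1, 2], "roll": 0.12, "jaw": 0}
    - {"dp": [-21, 1, 2], "roll": 0.13, "jaw": 0}
    - {"dp": [-30, 1, 2], "roll": 0.18, "jaw": 0}
    - {"dp": [-38, 0, 2], "roll": 0.23, "jaw": 0}
    - {"dp": [-38, 0, 2], "roll": 0.23, "jaw": 0}

```text
time_s: 22.92
tcp_pos: [0.4963, -0.1548, 0.067]
eef_rot: [-179.9, -0.0, -102.8]
contact_force: [-0.1, -6.4, 0.6]
gripper_width: 0.0005
gripper_force: 2.6
```

```bash
python3 -c "
from h import *
for th in (.2,.3,.4,.5):
  p,y=push(th,z=.066);go(p,y)
"
```

```text
dp [-17.3   1.7   1. ] roll 0.099 | t 22.93 pos [ 0.4963 -0.1548  0.067 ] rot [-179.9   -0.  -102.8] j [  4.  15. -30.   0. -45. -17.] F [-0.1 -6.4  0.6] w 0.0005 g 2.5581785413669422
dp [-34.6   0.9   1. ] roll 0.199 | t 22.93 pos [ 0.4963 -0.1548  0.067 ] rot [-179.9   -0.  -102.8] j [  4.  15. -30.   0. -45. -17.] F [-0.1 -6.4  0.6] w 0.0005 g 2.5581785413669422
dp [-51.7  -1.5   1. ] roll 0.299 | t 22.93 pos [ 0.4963 -0.1548  0.067 ] rot [-179.9   -0.  -102.8] j [  4.  15. -30.   0. -45. -17.] F [-0.1 -6.4  0.6] w 0.0005 g 2.5581785413669422
dp [-68.5  -5.7   1. ] roll 0.399 | t 22.93 pos [ 0.4963 -0.1548  0.067 ] rot [-179.9   -0.  -102.8] j [  4.  15. -30.   0. -45. -17.] F [-0.1 -6.4  0.6] w 0.0005 g 2.5581785413669422
```

The fingers are on the post at 6.4 N, as expected. Continuing along the arc.

send_rows:
  steps:
    - {"dp": [-12, 1, 0], "roll": 0.07, "jaw": 0}
    - {"dp": [-24, 1, 0], "roll": 0.14, "jaw": 0}
    - {"dp": [-35, 1, 1], "roll": 0.2, "jaw": 0}
    - {"dp": [-44, 0, 1], "roll": 0.25, "jaw": 0}
    - {"dp": [-52, -1, 1], "roll": 0.3, "jaw": 0}

```text
time_s: 23.55
tcp_pos: [0.5092, -0.1049, 0.0664]
eef_rot: [-179.9, -0.0, -120.0]
contact_force: [-0.7, -7.3, 4.2]
gripper_width: 0.0005
gripper_force: 3.9
```

```bash
python3 -c "
from h import *
for th in (.42,.5,.56,.62,.66):
  p,y=push(th,z=.066);go(p,y)
"
```

```text
dp [-3.6  0.4  0.4] roll 0.018 | t 23.55 pos [ 0.5092 -0.1049  0.0664] rot [-179.9   -0.  -120. ] j [ 10.  15. -30.   0. -45. -40.] F [-0.7 -7.3  4.2] w 0.0005 g 3.8706277794699417
dp [-17.5   1.1   0.4] roll 0.098 | t 23.55 pos [ 0.5092 -0.1049  0.0664] rot [-179.9   -0.  -120. ] j [ 10.  15. -30.   0. -45. -40.] F [-0.7 -7.3  4.2] w 0.0005 g 3.8706277794699417
dp [-27.8   0.9   0.4] roll 0.158 | t 23.55 pos [ 0.5092 -0.1049  0.0664] rot [-179.9   -0.  -120. ] j [ 10.  15. -30.   0. -45. -40.] F [-0.7 -7.3  4.2] w 0.0005 g 3.8706277794699417
dp [-38.2   0.    0.4] roll 0.218 | t 23.55 pos [ 0.5092 -0.1049  0.0664] rot [-179.9   -0.  -120. ] j [ 10.  15. -30.   0. -45. -40.] F [-0.7 -7.3  4.2] w 0.0005 g 3.8706277794699417
dp [-45.   -0.9   0.4] roll 0.258 | t 23.55 pos [ 0.5092 -0.1049  0.0664] rot [-179.9   -0.  -120. ] j [ 10.  15. -30.   0. -45. -40.] F [-0.7 -7.3  4.2] w 0.0005 g 3.8706277794699417
```

send_rows:
  steps:
    - {"dp": [-9, 1, 0], "roll": 0.05, "jaw": 0}
    - {"dp": [-18, 1, 0], "roll": 0.1, "jaw": 0}
    - {"dp": [-24, 1, 0], "roll": 0.14, "jaw": 0}
    - {"dp": [-28, 1, 0], "roll": 0.16, "jaw": 0}
    - {"dp": [-28, 1, 0], "roll": 0.16, "jaw": 0}

```text
time_s: 24.18
tcp_pos: [0.5219, -0.0807, 0.0663]
eef_rot: [-179.9, -0.1, -129.1]
contact_force: [-1.3, -9.5, 5.6]
gripper_width: 0.0002
gripper_force: 4.8
```

send_rows:
  steps:
    - {"dp": [-4, 0, 0], "roll": 0.02, "jaw": 0}
    - {"dp": [-8, 0, 0], "roll": 0.05, "jaw": 0}
    - {"dp": [-8, 0, 0], "roll": 0.05, "jaw": 0}

```text
time_s: 24.55
tcp_pos: [0.526, -0.0746, 0.0662]
eef_rot: [-180.0, -0.1, -132.0]
contact_force: [-4.0, -8.0, 6.9]
gripper_width: 0.0009
gripper_force: 4.8
```

```bash
python3 -c "
from h import *
for th in (.56,.62,.66):
  p,y=push(th,z=.066);go(p,y)
cap('top','top19');cap('side','side19')
"
```

```text
dp [ 6.8 -1.2  0.2] roll -0.051 | t 24.55 pos [ 0.526  -0.0746  0.0662] rot [-1.80e+02 -1.00e-01 -1.32e+02] j [ 13.  16. -29.   0. -46. -55.] F [-4.  -8.   6.9] w 0.0009 g 4.82762262923643
dp [-3.5  0.2  0.2] roll 0.009 | t 24.55 pos [ 0.526  -0.0746  0.0662] rot [-1.80e+02 -1.00e-01 -1.32e+02] j [ 13.  16. -29.   0. -46. -55.] F [-4.  -8.   6.9] w 0.0009 g 4.82762262923643
dp [-10.4   0.7   0.1] roll 0.049 | t 24.55 pos [ 0.526  -0.0746  0.0662] rot [-1.80e+02 -1.00e-01 -1.32e+02] j [ 13.  16. -29.   0. -46. -55.] F [-4.  -8.   6.9] w 0.0009 g 4.82762262923643
```

send_rows:
  steps:
    - {"dp": [-3, 0, 0], "roll": 0.02, "jaw": 0}
    - {"dp": [-5, 0, 0], "roll": 0.03, "jaw": 0}
    - {"dp": [-5, 0, 0], "roll": 0.03, "jaw": 0}

```text
time_s: 25.02
tcp_pos: [0.5281, -0.0715, 0.066]
eef_rot: [180.0, -0.2, -133.7]
contact_force: [-7.4, -10.8, 9.4]
gripper_width: 0.0002
gripper_force: 6.3
```

send_rows:
  steps:
    - {"dp": [-3, 0, 0], "roll": 0.01, "jaw": 0}
    - {"dp": [-3, 0, 0], "roll": 0.01, "jaw": 0}

```text
time_s: 25.28
tcp_pos: [0.5283, -0.071, 0.0659]
eef_rot: [179.9, -0.5, -134.3]
contact_force: [-11.2, -18.1, 14.9]
gripper_width: 0.0002
gripper_force: 10.4
```

The force has jumped to 21 N with no travel, so the arm is on its stop. Easing slightly, then a final check on the tin and bystanders.

send_rows:
  steps:
    - {"dp": [1, 0, 0], "roll": 0, "jaw": 0}
    - {"dp": [1, 0, 0], "roll": 0, "jaw": 0}
    - {"dp": [1, 0, 0], "roll": 0, "jaw": 0}

```text
time_s: 25.65
tcp_pos: [0.5282, -0.0712, 0.066]
eef_rot: [179.9, -0.4, -134.3]
contact_force: [-9.4, -15.2, 11.3]
gripper_width: 0.0008
gripper_force: 8.9
```

```bash
python3 -c "
from h import *
t=cap('top','top20')['image'];s=cap('side','side20')['image']
a=cv2.imread('pics/top0.png');b=cv2.imread('pics/side0.png')
for n,x,y,(y0,y1,x0,x1) in(('jar',b,s,(203,236,198,222)),('tumbler',b,s,(243,278,176,205)),('pink',b,s,(207,232,342,380)),('paddle',a,t,(232,320,455,485))): print(n,cv2.absdiff(x[y0:y1,x0:x1],y[y0:y1,x0:x1]).mean().round(1))
i=s[223:238,258:272].max(2);yy,xx=np.nonzero(i<115);print('cap',xx.mean()+258,yy.mean()+223,len(xx),ray('side20',xx.mean()+258,yy.mean()+223,.1))
go(*push(.62,z=.066))
"
```

```text
jar 4.6
tumbler 5.0
pink 19.3
paddle 17.0
cap 265.4 229.88333333333333 60 [0.50614023 0.25352349 0.1       ]
dp [ 0.5 -0.5 -0. ] roll -0.031 | t 25.75 pos [ 0.5282 -0.0712  0.066 ] rot [ 179.9   -0.4 -134.3] j [ 14.  16. -28.   0. -46. -58.] F [ -9.2 -14.8  12.3] w 0.0005 g 8.866986315697432
```

```bash
python3 -c "
from plant import r
print(r.close_job())"
```

```text
the job is handed in; nothing more can be done
None
```

The oil tin stands upright on the smaller cork mat, about 5 mm off its middle, and is released; the tensioner arm is past its click and on its stop, held there by the closed fingers at about 17 N. The jar and tumbler look unmoved; the pictures could not confirm the paddle, but the arm never worked near it.

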